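# Put the bottling kit away on the hearth

### The arm

A 6-joint arm with a two-finger parallel gripper is mounted at the origin on the work surface. World frame = base frame: x ahead of the robot, y to its left, z up, the work surface at z = 0. Lengths are in mm, angles in degrees, forces in N, time in s.
With the tool pointing down it reaches from about 300 to 850 mm from the base axis. Payload 4.2 kg.
Tool frame: the origin (TCP) lies on the centre line of the jaws, within the pads' length; the fingertips stand 14 mm ahead of it and the grasp point (between the pads) lies 5 mm behind it; z points along the fingers, y is the line along which they close (so a half turn about z gives the same grasp; the last joint's range is limited). The gripper opens to 91 mm and grips with 3 to 60 N. Pads are 32 mm wide; open, the fingers measure 118 mm over their backs; the gripper's body (76 mm by 178 mm) begins 60 mm behind the grasp point.
Start: joints at [-75.86, 18.312, 89.639, -0, 72.044, -1.146], TCP at [151.599, -554.673, 204.376] pointing down, gripper open.
Joint ranges: [-177.97, 177.97], [-48.28, 115.42], [12.27, 149.76], [-77.06, 257.06], [2.81, 150.46], [-146.56, 146.56]. Speed limits (degrees/s): [147.25, 147.25, 180, 180, 180, 180].

### API

Orientations are given as [roll, pitch, yaw] about the fixed x, y, z axes, in that order (R = Rz(yaw) Ry(pitch) Rx(roll)).
In Python, from workcell import * gives the robot as it stands. The module is installed in compiled form; this text tells all that it offers.
- The arm moves only by the shell command python3 -m crank 'ROWS' [FORCE]. ROWS is JSON, a list of rows, each an object of numbers: "grip": the finger opening in m, from 0 to 0.0912; "x", "y", "z": the shift along the tool's x, y, z in m; "yaw": the turn about the tool's z in rad. In form: [{"grip": .., "x": .., "y": .., "z": .., "yaw": ..}, ...]. A call has exactly 5 rows; each row is the pose to reach, as a shift and turn from the pose commanded when the call began, along the tool's axes at that moment; what a row does not reach only later rows make up. A row lasts 1/12 s, in which the tool goes at most 41.7 mm and 7.16 degrees, less where a joint would pass 70% of its speed; a pose out of reach is approached as far as the arm can. A call with a gripper value outside its range is refused whole. The fingers move at their own pace and stop on an object; FORCE is the grip in N (left out, the last holds). Time passes only in rows, so rows that repeat a pose let the fingers close, or fill a call up. It gives the time, the measured TCP pose, the force, the opening and the grip force at its end, in the units of the state.
- state(): the state, without advancing time (a new reading comes with each control period).
- grab_frame(name): name is "scene" or "top"; returns the picture (400x640x3 uint8, red, green, blue); there is no depth.
- camera_model(name): a dict with "intrinsics" (3x3 intrinsics, pixels), "R" (3x3) and "t" (3): a world point X has camera coordinates R X + t. Camera axes: x right, y down, z forward; pixel columns grow to the right and rows downward; lengths in mm; the calibration is good to about 2 mm. A picture is of the moment at which its call begins. camera_model takes no time and is no camera call.
- job_done(): hands the job in; it is judged then, once.
The state is a dict: "time_s": time; "qpos": joint angles; "qvel": joint speeds; "effort": joint torques, N m; "ee_pos": TCP position; "ee_rot": TCP orientation; "force": force on the tool from outside, world axes, zero at the start; "torque": the same for the moment, N m; "gripper_width": finger opening in mm; "gripper_force": force on a finger pad.
Only numpy, scipy, OpenCV 4.12 (cv2) and the standard library are available. Lean on these libraries where they do the work, as an engineer would, in place of code of your own. Each camera call takes 0.05 s, during which the arm holds its last target. There are 200 camera calls.

### The job

The bottling is done, so put the kit away: carry the tray over the near, empty blue crate and tip it low over the crate so that its cork bungs slide off into it, put any bungs left lying about into that crate too, and set the empty tray back down flat on its terracotta tile. Slide every roll of tape up off the spindle, lay the rolls flat in the open drawer and push the drawer fully shut. Leave the can, jar, mug, opener and brush where they are.

Things in the scene. Friction and masses are not known exactly. Their poses are not given: they have to be found in the camera images.
- tray: aluminium tray, 180 (x) x 130 (y) mm, floor 4 mm thick, rims 18 mm high on both sides and at the rear (-x); the front edge (+x) is an open lip where pieces slide off. At the rear stands a wooden handle plate 10 mm thick (x), 56 mm wide (y), up to 76 mm above the underside. Origin: centre of the underside, z up. 0.17 kg. Starts on the tile, lip towards the crates
- tray_lip (a point): middle of the tray's open front edge, on top of the floor; same axes as the tray
- tray_grip (a point): point in the middle of the handle plate's thickness and width, 54 mm above the tray's underside, where to pinch it across its 10 mm thickness (fingers on its +x and -x faces); same axes as the tray
- mat: flat terracotta tile fixed to the hearth, 200 (its x) x 150 (its y) mm, 6 mm thick, the tray's resting place. Origin: centre of its underside, z up; the tray starts with its x axis roughly along the mat's x axis
- crate: two blue plastic crates clipped together, fixed. The near one (open, empty) is to be filled: 220 (x) x 160 (y) x 75 mm outside, walls and floor 6 mm. Origin: centre of the underside of the near crate. The far one, 226 mm further along its x, holds an amber bottle 200 mm tall
- spindle: fixed upright spindle: round wooden base 80 mm in diameter, 12 mm thick, with a steel post 14 mm in diameter up to 84 mm above the hearth. Origin: centre of its underside
- rollA: roll of tape (a ring), 54 mm outside, 25 mm hole, 22 mm tall, 0.06 kg; origin: centre of its underside (z along its axis). It starts lowest on the spindle, on the base
- rollB: second roll of tape, same as rollA, resting on top of rollA on the spindle; absent in some starts
- dbox_drawer0 (a joint): how far the drawer of the grey drawer box is out, in m: 0 shut, starts at 0.115 to 0.13, 0.134 at most
- drawer_in (a point): centre of the drawer's inner floor, which moves with it: x points into the box (the drawer slides out along -x), z up. Inside 155 (x) x 148 (y) mm, walls 41 mm high above this floor; front panel 15 mm thick. With the drawer out by q, the part clear of the box's top spans x = -0.077 to about q - 0.085 of this point
- dbox_drawer0_handle (a point): middle of the drawer's steel bar handle, 35 mm in front of the drawer's front face, bar along y; about 47 mm above the hearth. The box's top is 85 mm above the hearth
- can: silver can, 66 mm across, 115 mm tall, near the robot; origin under its centre. Bystander
- jar: clear jar with a twist lid, 72 mm across, 110 mm tall; origin under its centre. Bystander
- mug: white mug, 76 mm across, 90 mm tall; origin under its centre. Bystander
- opener: flat steel bottle opener, 130 mm long, lying on top of the drawer box; origin under its middle. Bystander
- brush: hand brush lying at the left of the hearth; origin under it. Bystander
- bung1: cork bung, slightly tapered, 31 mm across below, 35 mm on top, 22 mm tall, 14 g; origin: centre of its narrow underside, z along its axis. Starts on the tray
- bung2: cork bung, slightly tapered, 31 mm across below, 35 mm on top, 22 mm tall, 14 g; origin: centre of its narrow underside, z along its axis. Starts on the tray
- bung3: cork bung, slightly tapered, 31 mm across below, 35 mm on top, 22 mm tall, 14 g; origin: centre of its narrow underside, z along its axis. Starts on the tray; absent in some starts
- bung4: cork bung, slightly tapered, 31 mm across below, 35 mm on top, 22 mm tall, 14 g; origin: centre of its narrow underside, z along its axis. Starts on the tray; absent in some starts
- bung5: cork bung, slightly tapered, 31 mm across below, 35 mm on top, 22 mm tall, 14 g; origin: centre of its narrow underside, z along its axis. Starts on the tray; absent in some starts
- bung6: cork bung, slightly tapered, 31 mm across below, 35 mm on top, 22 mm tall, 14 g; origin: centre of its narrow underside, z along its axis. Starts on the hearth, near side, astray
- bung7: cork bung, slightly tapered, 31 mm across below, 35 mm on top, 22 mm tall, 14 g; origin: centre of its narrow underside, z along its axis. Starts on the hearth, near side, astray; absent in some starts
- bung8: cork bung, slightly tapered, 31 mm across below, 35 mm on top, 22 mm tall, 14 g; origin: centre of its narrow underside, z along its axis. Starts on the hearth, near side, astray; absent in some starts
Not all that is in view belongs to the job. Leave any turquoise look-alike of the bung6 alone.

How it is judged (in metres and radians):
On the way, in this order (a step that is already met when the one before it is completed fails the run):
1. the tray is lifted clear of its tile with bungs aboard (height (world z) of tray above 0.03 m and angle between tray's own z axis and vertical below 0.4 rad and ((x of bung1 in the frame of tray between -0.095 and 0.095 m and y of bung1 in the frame of tray between -0.066 and 0.066 m and z of bung1 in the frame of tray between -0.005 and 0.04 m) or (x of bung2 in the frame of tray between -0.095 and 0.095 m and y of bung2 in the frame of tray between -0.066 and 0.066 m and z of bung2 in the frame of tray between -0.005 and 0.04 m))), for 0.1 s.
2. the tray is tipped (by more than 0.5 rad) with its lip over the near crate, less than 13 cm above its rim, and a bung from it is in the crate (angle between tray's own z axis and vertical above 0.5 rad and height (world z) of tray_lip below 0.205 m and x of tray_lip in the frame of crate between -0.11 and 0.11 m and y of tray_lip in the frame of crate between -0.085 and 0.085 m and ((x of bung1 in the frame of crate between -0.107 and 0.107 m and y of bung1 in the frame of crate between -0.077 and 0.077 m and z of bung1 in the frame of crate between -0.004 and 0.072 m) or (x of bung2 in the frame of crate between -0.107 and 0.107 m and y of bung2 in the frame of crate between -0.077 and 0.077 m and z of bung2 in the frame of crate between -0.004 and 0.072 m))), for 0.1 s.
At the end, for the whole second after the job is handed in: All present bungs lie in the near crate below its rim, all present rolls lie flat in the drawer, the drawer is within 8 mm of shut, and the tray lies flat and at rest on its tile, its centre within 5 cm of the tile's centre (x of bung1 in the frame of crate between -0.107 and 0.107 m and y of bung1 in the frame of crate between -0.077 and 0.077 m and z of bung1 in the frame of crate between -0.004 and 0.072 m and x of bung2 in the frame of crate between -0.107 and 0.107 m and y of bung2 in the frame of crate between -0.077 and 0.077 m and z of bung2 in the frame of crate between -0.004 and 0.072 m and x of bung3 in the frame of crate between -0.107 and 0.107 m and y of bung3 in the frame of crate between -0.077 and 0.077 m and z of bung3 in the frame of crate between -0.004 and 0.072 m and x of bung4 in the frame of crate between -0.107 and 0.107 m and y of bung4 in the frame of crate between -0.077 and 0.077 m and z of bung4 in the frame of crate between -0.004 and 0.072 m and x of bung5 in the frame of crate between -0.107 and 0.107 m and y of bung5 in the frame of crate between -0.077 and 0.077 m and z of bung5 in the frame of crate between -0.004 and 0.072 m and x of bung6 in the frame of crate between -0.107 and 0.107 m and y of bung6 in the frame of crate between -0.077 and 0.077 m and z of bung6 in the frame of crate between -0.004 and 0.072 m and x of bung7 in the frame of crate between -0.107 and 0.107 m and y of bung7 in the frame of crate between -0.077 and 0.077 m and z of bung7 in the frame of crate between -0.004 and 0.072 m and x of bung8 in the frame of crate between -0.107 and 0.107 m and y of bung8 in the frame of crate between -0.077 and 0.077 m and z of bung8 in the frame of crate between -0.004 and 0.072 m and x of rollA in the frame of drawer_in between -0.08 and 0.08 m and y of rollA in the frame of drawer_in between -0.075 and 0.075 m and z of rollA in the frame of drawer_in between -0.01 and 0.03 m and (angle between rollA's own z axis and vertical below 0.3 rad or angle between rollA's own z axis and vertical above 2.84 rad) and x of rollB in the frame of drawer_in between -0.08 and 0.08 m and y of rollB in the frame of drawer_in between -0.075 and 0.075 m and z of rollB in the frame of drawer_in between -0.01 and 0.03 m and (angle between rollB's own z axis and vertical below 0.3 rad or angle between rollB's own z axis and vertical above 2.84 rad) and value of joint dbox_drawer0 below 0.008 m and horizontal distance between tray and mat below 0.05 m and angle between tray's own z axis and vertical below 0.1 rad and height (world z) of tray below 0.015 m and linear speed of tray below 0.02 m/s and linear speed of each of bung1, bung2, bung3, bung4, bung5, bung6, bung7, bung8 below 0.03 m/s); the robot touches nothing.
It fails at once if the can, jar or mug is knocked over or displaced by more than 5 cm (distance of any of can, jar, mug from where it was at the start of the episode above 0.05 m or angle between any of can, jar, mug's own z axis and vertical above 0.6 rad).
It fails at once if the opener or brush is displaced by more than 5 cm (distance of any of opener, brush from where it was at the start of the episode above 0.05 m).
Of bung3, bung4, bung5, bung7, bung8, rollB only 4 to 6 are there at a start; the rules pass over those that are not, and their reading is None.
At some moment in a run one of tray, bung6, bung7, bung8, bung1, bung4 may be knocked a few centimetres aside while the robot is not near it.
It also fails if it takes over 210 s, if anything falls off the work surface, if the arm or the gripper's body presses on something with over 40 N, if the wrist force passes 120 N, or if a joint passes its speed limit or range.

## Working session

There is one attempt and no reset: what is moved stays moved. The work goes in short steps, Python scripts to look and compute and a shell command to move; the robot and the scene stay as the last step left them, time stands still between calls to the robot, and variables do not carry over. Pictures are saved under pics/ and viewed, at most 14 in all, crops included, and the job is handed in when it is done.

```bash
mkdir -p pics; cat > h.py <<'E'
from workcell import *
import numpy as np, cv2
def snap(c,fn,crop=None,s=1):
    im=grab_frame(c)
    if crop: a,b,w,h=crop; im=im[b:b+h,a:a+w]
    im=cv2.resize(im,None,fx=s,fy=s,interpolation=cv2.INTER_CUBIC)
    cv2.imwrite('pics/'+fn,im[...,::-1]); return im
def p2w(c,u,v,z):
    m=camera_model(c);K=np.array(m['intrinsics']);R=np.array(m['R']);t=np.array(m['t'])
    d=R.T@np.linalg.solve(K,[u,v,1]);o=-R.T@t
    return (o+d*(z-o[2])/d[2]).round(1)
def w2p(c,X):
    m=camera_model(c);p=np.array(m['intrinsics'])@(np.array(m['R'])@np.array(X,float)+np.array(m['t']));return (p[:2]/p[2]).round(1)
E
python3 -c "
from h import *
snap('top','t0.png',None,1.25);snap('scene','s0.png',None,1.25);print(state())
for c in ('top','scene'):
  m=camera_model(c);print(c,m,-np.array(m['R']).T@np.array(m['t']))"
```

```text
{'time_s': 0.1, 'qpos': array([-7.58602989e+01,  1.83492838e+01,  8.96974967e+01, -6.85528132e-04,
        7.20453658e+01, -1.14593544e+00]), 'qvel': array([-0.0292751 , -0.09919555, -0.14432349,  0.10757876, -0.07594948,
       -0.0296886 ]), 'effort': array([ 1.29667016e-03, -4.13332880e+01, -2.32510257e+01,  7.28734117e-02,
        4.21845820e-02, -5.85243811e-05]), 'ee_pos': array([ 151.47284904, -554.21535624,  203.60429237]), 'ee_rot': array([-1.79907859e+02, -1.19116122e-03,  1.52858475e+01]), 'force': array([ 0.31982766, -0.09523879, -1.05024649]), 'torque': array([-0.033384  ,  0.02084844,  0.0015147 ]), 'gripper_force': 0.0, 'gripper_width': 91.18960629390241}
top {'intrinsics': array([[476.21957527,   0.        , 316.99973995],
       [  0.        , 476.21957527, 191.1070408 ],
       [  0.        ,   0.        ,   1.        ]]), 'R': array([[-0.01472252, -0.99989066, -0.00138136],
       [-0.979425  ,  0.01469925, -0.20127247],
       [ 0.20127077, -0.0016103 , -0.97953432]]), 't': array([  57.02670994,  574.12475955, 1200.8931028 ])} [ 321.44703958   50.51506771 1291.95029247]
scene {'intrinsics': array([[403.81266007,   0.        , 318.93833167],
       [  0.        , 403.81266007, 203.15524041],
       [  0.        ,   0.        ,   1.        ]]), 'R': array([[ 0.48780254,  0.87285421,  0.01319887],
       [ 0.68515207, -0.37344675, -0.62538322],
       [-0.5409393 ,  0.31410676, -0.78020614]]), 't': array([-317.18633048, -319.29439677, 1288.65073194])} [1070.57133925 -247.15593431  809.91835434]
```

View pics/t0.png

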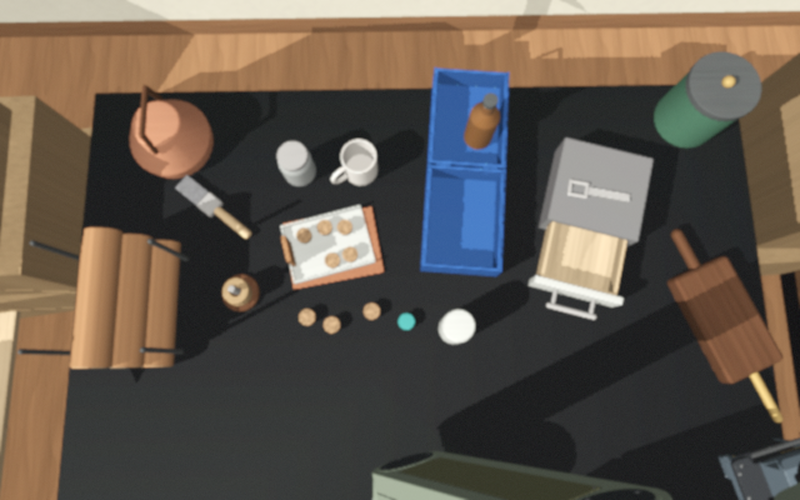

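View pics/s0.png

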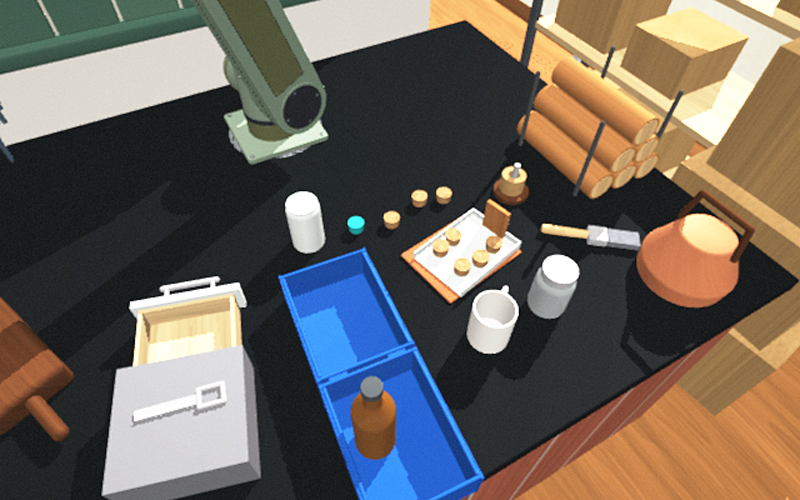

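```bash
python3 -c "
from h import *
snap('top','t1.png',(170,150,240,130),3.3)
a=snap('top','x.png',(330,50,180,200),3)
b=snap('scene','x2.png',(385,115,50,60),5)
o=np.zeros((600,790,3),np.uint8);o[:,:540]=a;o[:300,540:790]=b
cv2.imwrite('pics/t2.png',o[...,::-1])"
```

```text
(no output)
```

View pics/t1.png

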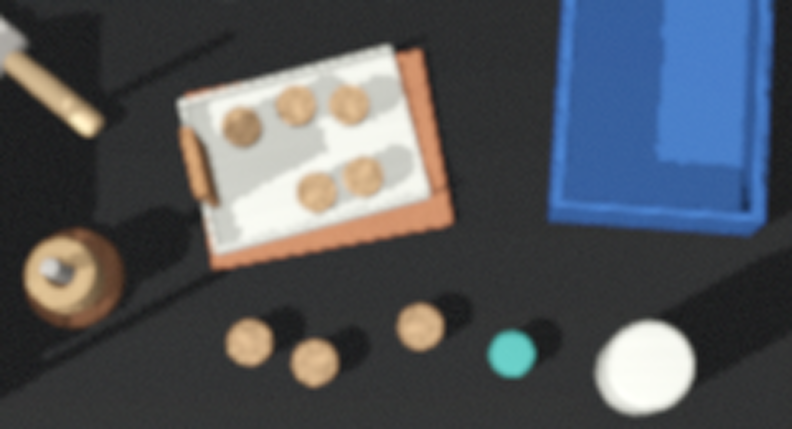

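View pics/t2.png

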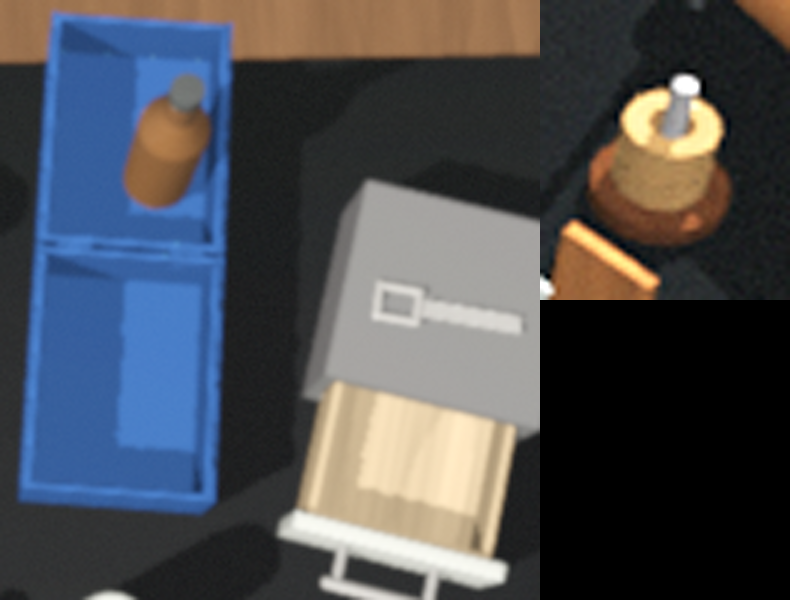

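```bash
cat > pts.py <<'E'
from h import *
f=lambda u,v,z:p2w('top',170+u/3.3,150+v/3.3,z)
g=lambda u,v,z:p2w('top',330+u/3,50+v/3,z)
E
python3 -c "
from pts import *
for n,p in dict(tRL=(178,98),tFL=(390,45),tRR=(215,252),tFR=(432,195)).items(): print(n,f(*p,24))
for n,p in dict(mFL=(422,48),mFR=(453,222),mRR=(212,270)).items(): print(n,f(*p,6))
print('handle',f(182,128,82),f(205,205,82))
for p in [(249,342),(314,362),(420,326),(512,354)]: print('stray',f(*p,22))
for p in [(241,127),(296,105),(349,104),(317,192),(363,177)]: print('tb',f(*p,32))
print('post',f(47,270,84),'roll2',f(60,275,56),'roll1',f(60,275,34),'base',f(74,278,12),'can',f(645,366,115))
for n,p in dict(nl=(22,492),nr=(213,502),fl=(40,245),fr=(225,255)).items(): print('crate',n,g(*p,75))
for n,p in dict(handL=(323,580),handR=(435,600)).items(): print(n,g(*p,47))
print('front top',g(290,515,60),g(505,568,60)); print('drawer inner fl floor', g(305,510,12),g(492,555,12))
print('wall tops',g(335,383,55),g(515,428,55)); print('box edge',g(325,378,85),g(540,432,85))
print('opener',g(400,303,87),g(522,325,87))
b=f(74,278,12)
for z in (34,56,84): print(z,(np.array(w2p('scene',[b[0],b[1],z]))-[385,115])*5)
"
```

```text
tRL [617.6 302.2  24. ]
tFL [660.3 126.6  24. ]
tRR [488.9 269.   24. ]
tFR [533.1  92.6  24. ]
mFL [662.1 100.6   6. ]
mFR [513.3  76.    6. ]
mRR [476.4 274.3   6. ]
handle [579.8 287.   82. ] [518.2 267.5  82. ]
stray [416.  240.6  22. ]
stray [399.3 188.3  22. ]
stray [426.8 103.1  22. ]
stray [403.3  29.5  22. ]
tb [590.6 248.4  32. ]
tb [608.4 203.5  32. ]
tb [608.6 159.9  32. ]
tb [535.6 185.7  32. ]
tb [547.5 148.3  32. ]
post [468.9 388.   84. ] roll2 [468.2 385.4  56. ] roll1 [470.8 391.4  34. ] base [470.8 385.8  12. ] can [387.  -67.5 115. ]
crate nl [510.3  -3.1  75. ]
crate nr [ 499.2 -167.1   75. ]
crate fl [732.9 -24.4  75. ]
crate fr [ 721.1 -188.9   75. ]
handL [ 433.4 -264.3   47. ]
handR [ 414.7 -360.2   47. ]
front top [ 489. -236.   60.] [ 440.3 -418.5   60. ]
drawer inner fl floor [ 499.9 -261.    12. ] [ 456.7 -426.2   12. ]
wall tops [ 607.2 -284.4   55. ] [ 564.1 -440.5   55. ]
box edge [ 604.9 -267.9   85. ] [ 554.3 -449.8   85. ]
opener [ 670.8 -337.5   87. ] [ 649.3 -442.4   87. ]
34 [116.5 151. ]
56 [124.  121.5]
84 [133.5  82.5]
```

```bash
cat > plan.py <<'E'
# usage: plan.py [-s x y z psi] n X Y Z PSI ... : per-call tool-axis shifts (m, rad), n calls per leg, equal splits
import sys,numpy as np
from workcell import state
a=[float(v) for v in sys.argv[1:]]
s=state();p=np.array(list(s['ee_pos'])+[s['ee_rot'][2]])
print('now',p.round(1),'q',s['qpos'].round(0),'t',round(s['time_s'],2),'w',round(s['gripper_width'],1),'f',round(s['gripper_force'],1),'F',s['force'].round(1))
for i in range(0,len(a),5):
    n=int(a[i]);T=np.array(a[i+1:i+5]);D=T-p;D[3]=(D[3]+180)%360-180
    for k in range(n):
        c=np.radians(p[3]+D[3]*k/n);d=D/n
        print([round(v,4) for v in ((np.cos(c)*d[0]+np.sin(c)*d[1])/1e3,(np.sin(c)*d[0]-np.cos(c)*d[1])/1e3,-d[2]/1e3,-np.radians(d[3]))])
    p=T
E
python3 plan.py 6 552 279 200 104; python3 -c "
from h import *
print(p2w('top',286,128,90),p2w('top',236,130,110))"
```

```text
now [ 151.5 -554.4  204.    15.3] q [-76.  18.  90.  -0.  72.  -1.] t 0.25 w 91.4 f 0.0 F [-0.2  0.5 -0.4]
[np.float64(0.101), np.float64(-0.1164), np.float64(0.0007), np.float64(-0.2581)]
[np.float64(0.1274), np.float64(-0.0868), np.float64(0.0007), np.float64(-0.2581)]
[np.float64(0.1453), np.float64(-0.0514), np.float64(0.0007), np.float64(-0.2581)]
[np.float64(0.1536), np.float64(-0.0126), np.float64(0.0007), np.float64(-0.2581)]
[np.float64(0.1517), np.float64(0.027), np.float64(0.0007), np.float64(-0.2581)]
[np.float64(0.1398), np.float64(0.0648), np.float64(0.0007), np.float64(-0.2581)]
[740.3 128.1  90. ] [729.8 257.  110. ]
```

```bash
python3 -m crank '[{"x":0.02,"y":-0.023,"z":0,"yaw":-0.05},{"x":0.04,"y":-0.046,"yaw":-0.1},{"x":0.06,"y":-0.07,"yaw":-0.15},{"x":0.08,"y":-0.093,"yaw":-0.2},{"x":0.101,"y":-0.116,"yaw":-0.258}]'
```

```text
validation failed for argument at $[0]...
```

Rows need every key; typing them in full.

```bash
python3 -m crank '[{"grip":0.09,"x":0.02,"y":-0.023,"z":0,"yaw":-0.05},{"grip":0.09,"x":0.04,"y":-0.046,"z":0,"yaw":-0.1},{"grip":0.09,"x":0.06,"y":-0.07,"z":0,"yaw":-0.15},{"grip":0.09,"x":0.08,"y":-0.093,"z":0,"yaw":-0.2},{"grip":0.09,"x":0.101,"y":-0.116,"z":0,"yaw":-0.258}]'; python3 plan.py 5 552 279 200 104
```

```text
time_s: 0.67
ee_pos: [218.6, -414.8, 204.2]
ee_rot: [-180.0, -0.0, 30.2]
force: [0.3, 0.1, 0.4]
gripper_width: 89.9
gripper_force: 0.0
now [ 218.6 -414.8  204.2   30.2] q [-64.   9. 103.   0.  69.  -4.] t 0.67 w 89.9 f 0.0 F [0.3 0.1 0.4]
[np.float64(0.1274), np.float64(-0.0864), np.float64(0.0008), np.float64(-0.2577)]
[np.float64(0.1452), np.float64(-0.0511), np.float64(0.0008), np.float64(-0.2577)]
[np.float64(0.1534), np.float64(-0.0124), np.float64(0.0008), np.float64(-0.2577)]
[np.float64(0.1515), np.float64(0.0271), np.float64(0.0008), np.float64(-0.2577)]
[np.float64(0.1396), np.float64(0.0648), np.float64(0.0008), np.float64(-0.2577)]
```

```bash
python3 -m crank '[{"grip":0.09,"x":0.025,"y":-0.017,"z":0,"yaw":-0.05},{"grip":0.09,"x":0.05,"y":-0.034,"z":0,"yaw":-0.1},{"grip":0.09,"x":0.076,"y":-0.052,"z":0,"yaw":-0.15},{"grip":0.09,"x":0.102,"y":-0.07,"z":0,"yaw":-0.2},{"grip":0.09,"x":0.127,"y":-0.086,"z":0,"yaw":-0.258}]' >/dev/null
python3 -m crank '[{"grip":0.09,"x":0.029,"y":-0.01,"z":0,"yaw":-0.05},{"grip":0.09,"x":0.058,"y":-0.02,"z":0,"yaw":-0.1},{"grip":0.09,"x":0.087,"y":-0.03,"z":0,"yaw":-0.15},{"grip":0.09,"x":0.116,"y":-0.04,"z":0,"yaw":-0.2},{"grip":0.09,"x":0.145,"y":-0.051,"z":0,"yaw":-0.258}]' >/dev/null
python3 -m crank '[{"grip":0.09,"x":0.03,"y":-0.003,"z":0,"yaw":-0.05},{"grip":0.09,"x":0.06,"y":-0.005,"z":0,"yaw":-0.1},{"grip":0.09,"x":0.09,"y":-0.007,"z":0,"yaw":-0.15},{"grip":0.09,"x":0.12,"y":-0.01,"z":0,"yaw":-0.2},{"grip":0.09,"x":0.153,"y":-0.012,"z":0,"yaw":-0.258}]' >/dev/null
python3 -m crank '[{"grip":0.09,"x":0.03,"y":0.005,"z":0,"yaw":-0.05},{"grip":0.09,"x":0.06,"y":0.01,"z":0,"yaw":-0.1},{"grip":0.09,"x":0.09,"y":0.016,"z":0,"yaw":-0.15},{"grip":0.09,"x":0.12,"y":0.021,"z":0,"yaw":-0.2},{"grip":0.09,"x":0.151,"y":0.027,"z":0,"yaw":-0.258}]' >/dev/null
python3 -m crank '[{"grip":0.09,"x":0.028,"y":0.013,"z":0,"yaw":-0.05},{"grip":0.09,"x":0.056,"y":0.026,"z":0,"yaw":-0.1},{"grip":0.09,"x":0.084,"y":0.039,"z":0,"yaw":-0.15},{"grip":0.09,"x":0.112,"y":0.052,"z":0,"yaw":-0.2},{"grip":0.09,"x":0.14,"y":0.065,"z":0,"yaw":-0.258}]'; python3 plan.py 2 552 279 55 104; python3 -c "
from h import *
a=snap('top','x.png',(170,150,240,100),3.3)
b=snap('scene','x.png',(310,130,180,130),2.05)
o=np.zeros((600,800,3),np.uint8);o[:a.shape[0],:a.shape[1]]=a;o[330:330+b.shape[0],:b.shape[1]]=b[:270]
cv2.imwrite('pics/t3.png',o[...,::-1])"
```

```text
time_s: 2.75
ee_pos: [552.9, 277.2, 204.1]
ee_rot: [-180.0, 0.0, 104.1]
force: [0.9, 0.0, 0.6]
gripper_width: 90.1
gripper_force: 0.0
now [552.9 277.2 204.1 104.1] q [26. 22. 84. -0. 74. 11.] t 2.75 w 90.1 f 0.0 F [0.9 0.  0.6]
[np.float64(0.001), np.float64(-0.0002), np.float64(0.0745), np.float64(0.0013)]
[np.float64(0.001), np.float64(-0.0002), np.float64(0.0745), np.float64(0.0013)]
```

View pics/t3.png

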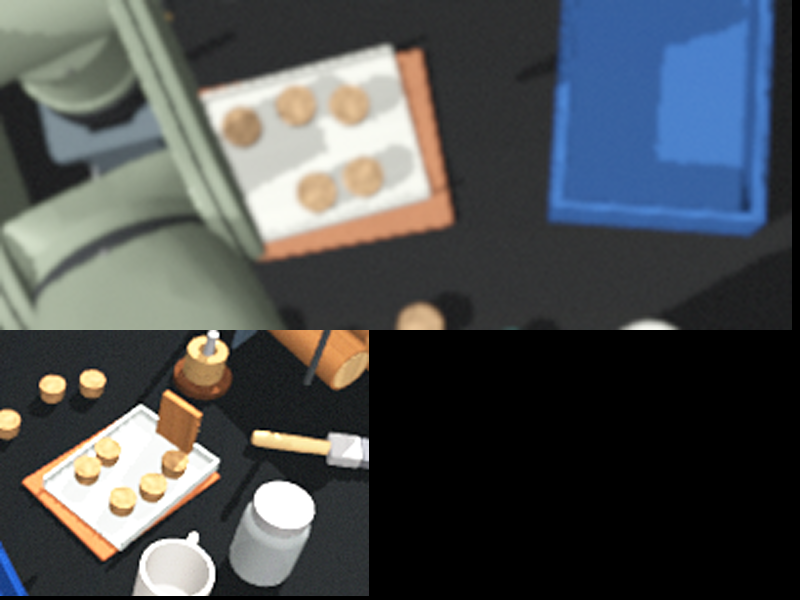

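```bash
python3 -m crank '[{"grip":0.09,"x":0,"y":0,"z":0.02,"yaw":0},{"grip":0.09,"x":0,"y":0,"z":0.04,"yaw":0},{"grip":0.09,"x":0,"y":0,"z":0.055,"yaw":0},{"grip":0.09,"x":0,"y":0,"z":0.07,"yaw":0},{"grip":0.09,"x":0.002,"y":0,"z":0.08,"yaw":0}]'; python3 -c "
from h import *
print(p2w('scene',391.5,161.2,82),p2w('scene',407.6,176.3,82))"
```

```text
time_s: 3.27
ee_pos: [551.1, 276.3, 122.6]
ee_rot: [-179.8, 0.1, 103.9]
force: [1.0, -1.2, 0.0]
gripper_width: 90.0
gripper_force: 0.0
[535.  273.4  82. ] [596.3 277.8  82. ]
```

```bash
python3 -m crank '[{"grip":0.09,"x":0.001,"y":0.001,"z":0.015,"yaw":0},{"grip":0.09,"x":0.002,"y":0.002,"z":0.03,"yaw":0},{"grip":0.09,"x":0.002,"y":0.004,"z":0.045,"yaw":0},{"grip":0.09,"x":0.002,"y":0.004,"z":0.06,"yaw":0},{"grip":0.09,"x":0.002,"y":0.004,"z":0.069,"yaw":0}]'
python3 -m crank '[{"grip":0.05,"x":0,"y":0,"z":0,"yaw":0},{"grip":0.05,"x":0,"y":0,"z":0,"yaw":0},{"grip":0.05,"x":0,"y":0,"z":0,"yaw":0},{"grip":0.05,"x":0,"y":0,"z":0,"yaw":0},{"grip":0.05,"x":0,"y":0,"z":0,"yaw":0}]' 60
python3 -m crank '[{"grip":0.05,"x":0,"y":0,"z":0,"yaw":0},{"grip":0.05,"x":0,"y":0,"z":0,"yaw":0},{"grip":0.05,"x":0,"y":0,"z":-0.003,"yaw":0},{"grip":0.05,"x":0,"y":0,"z":-0.008,"yaw":0},{"grip":0.05,"x":0,"y":0,"z":-0.015,"yaw":0}]'; python3 -c "
from h import *
snap('scene','s4.png',(310,110,180,150),3)"
```

```text
time_s: 3.68
ee_pos: [554.7, 279.8, 53.9]
ee_rot: [-179.9, 0.0, 103.9]
force: [-0.3, 0.0, -0.7]
gripper_width: 90.0
gripper_force: 0.0
time_s: 4.1
ee_pos: [556.1, 280.8, 56.4]
ee_rot: [179.9, -0.0, 104.0]
force: [0.1, -0.0, -0.4]
gripper_width: 59.3
gripper_force: 0.0
time_s: 4.52
ee_pos: [554.8, 280.2, 69.9]
ee_rot: [-179.9, 0.0, 104.0]
force: [-0.5, -0.2, -2.7]
gripper_width: 54.9
gripper_force: 60.0
```

View pics/s4.png

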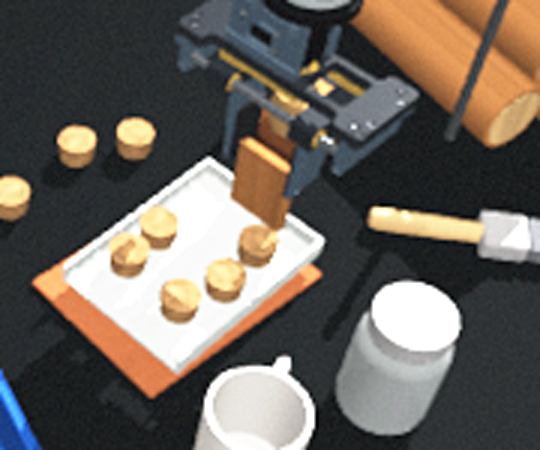

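```bash
python3 plan.py 2 555 280 180 104 3 620 15 250 85
```

```text
now [556.  280.8  71.8 104. ] q [26. 29. 94.  0. 58. 12.] t 4.57 w 55.3 f 60.0 F [ 0.3 -0.1 -0.6]
[np.float64(-0.0003), np.float64(-0.0006), np.float64(-0.0541), np.float64(-0.0002)]
[np.float64(-0.0003), np.float64(-0.0006), np.float64(-0.0541), np.float64(-0.0002)]
[np.float64(-0.091), np.float64(-0.0003), np.float64(-0.0233), np.float64(0.1105)]
[np.float64(-0.0904), np.float64(0.0097), np.float64(-0.0233), np.float64(0.1105)]
[np.float64(-0.0888), np.float64(0.0196), np.float64(-0.0233), np.float64(0.1105)]
```

```bash
python3 -m crank '[{"grip":0.05,"x":0,"y":0,"z":-0.006,"yaw":0},{"grip":0.05,"x":0,"y":0,"z":-0.018,"yaw":0},{"grip":0.05,"x":0,"y":0,"z":-0.031,"yaw":0},{"grip":0.05,"x":0,"y":0,"z":-0.045,"yaw":0},{"grip":0.05,"x":0,"y":0,"z":-0.058,"yaw":0}]' >/dev/null
python3 -m crank '[{"grip":0.05,"x":0,"y":0,"z":-0.013,"yaw":0},{"grip":0.05,"x":0,"y":0,"z":-0.026,"yaw":0},{"grip":0.05,"x":0,"y":0,"z":-0.037,"yaw":0},{"grip":0.05,"x":0,"y":0,"z":-0.045,"yaw":0},{"grip":0.05,"x":0,"y":0,"z":-0.05,"yaw":0}]'
python3 -m crank '[{"grip":0.05,"x":-0.008,"y":0,"z":-0.003,"yaw":0.01},{"grip":0.05,"x":-0.024,"y":0,"z":-0.008,"yaw":0.03},{"grip":0.05,"x":-0.045,"y":0,"z":-0.013,"yaw":0.055},{"grip":0.05,"x":-0.068,"y":0,"z":-0.018,"yaw":0.08},{"grip":0.05,"x":-0.091,"y":0,"z":-0.023,"yaw":0.11}]' >/dev/null
python3 -m crank '[{"grip":0.05,"x":-0.02,"y":0.002,"z":-0.005,"yaw":0.022},{"grip":0.05,"x":-0.04,"y":0.004,"z":-0.01,"yaw":0.044},{"grip":0.05,"x":-0.058,"y":0.006,"z":-0.015,"yaw":0.066},{"grip":0.05,"x":-0.075,"y":0.008,"z":-0.019,"yaw":0.088},{"grip":0.05,"x":-0.09,"y":0.0095,"z":-0.023,"yaw":0.11}]' >/dev/null
python3 -m crank '[{"grip":0.05,"x":-0.015,"y":0.004,"z":-0.005,"yaw":0.022},{"grip":0.05,"x":-0.028,"y":0.008,"z":-0.01,"yaw":0.044},{"grip":0.05,"x":-0.038,"y":0.012,"z":-0.015,"yaw":0.066},{"grip":0.05,"x":-0.044,"y":0.016,"z":-0.019,"yaw":0.088},{"grip":0.05,"x":-0.048,"y":0.0195,"z":-0.023,"yaw":0.11}]'
python3 -c "
from h import *
a=snap('top','x.png',(200,80,240,160),1.6);b=snap('scene','x.png',(190,90,240,220),1.7)
o=np.zeros((600,800,3),np.uint8);o[:a.shape[0],:a.shape[1]]=a;o[:b.shape[0],390:390+b.shape[1]]=b
cv2.imwrite('pics/t5.png',o[:380,...,::-1])"
```

```text
time_s: 5.4
ee_pos: [555.8, 280.7, 179.5]
ee_rot: [179.9, -0.0, 104.0]
force: [0.3, -0.2, -2.6]
gripper_width: 55.3
gripper_force: 60.0
time_s: 6.65
ee_pos: [620.0, 56.0, 247.7]
ee_rot: [180.0, -0.0, 84.9]
force: [-0.1, 0.1, -2.5]
gripper_width: 55.4
gripper_force: 60.0
```

View pics/t5.png

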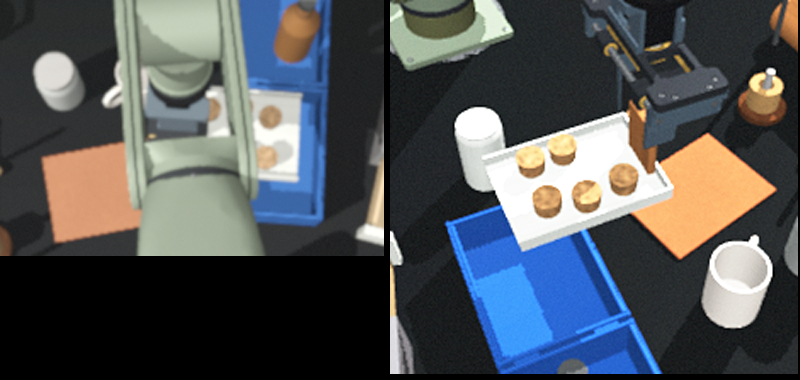

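```bash
cat > st.py <<'E'
from workcell import state
s=state();print('T',s['torque'].round(3),'F',s['force'].round(2),'z',s['ee_pos'].round(1),'w',round(s['gripper_width'],2),'f',round(s['gripper_force'],1),'t',round(s['time_s'],2))
E
python3 st.py
python3 -m crank '[{"grip":0.05,"x":-0.003,"y":0,"z":0,"yaw":0},{"grip":0.05,"x":-0.007,"y":0,"z":0,"yaw":0},{"grip":0.05,"x":-0.011,"y":0,"z":0,"yaw":0},{"grip":0.05,"x":-0.014,"y":0,"z":0,"yaw":0},{"grip":0.05,"x":-0.016,"y":0,"z":0,"yaw":0}]' 30 >/dev/null; python3 st.py
python3 -m crank '[{"grip":0.05,"x":0,"y":0,"z":0,"yaw":0},{"grip":0.05,"x":0,"y":0,"z":0,"yaw":0},{"grip":0.05,"x":0,"y":0,"z":0,"yaw":0},{"grip":0.05,"x":0,"y":0,"z":0,"yaw":0},{"grip":0.05,"x":0,"y":0,"z":0,"yaw":0}]' 20 >/dev/null; python3 st.py
python3 -m crank '[{"grip":0.05,"x":0,"y":0,"z":0,"yaw":0},{"grip":0.05,"x":0,"y":0,"z":0,"yaw":0},{"grip":0.05,"x":0,"y":0,"z":0,"yaw":0},{"grip":0.05,"x":0,"y":0,"z":0,"yaw":0},{"grip":0.05,"x":0,"y":0,"z":0,"yaw":0}]' 15 >/dev/null; python3 st.py; python3 -c "
from h import *
snap('scene','s6.png',(190,90,240,220),1.5)"
```

```text
T [ 0.146 -0.139 -0.022] F [ 0.08  0.21 -1.43] z [620.6  56.5 248. ] w 55.17 f 60.0 t 6.75
T [ 0.151 -0.036 -0.008] F [-0.35 -0.4  -2.15] z [617.9  40.5 247.2] w 55.42 f 30.0 t 7.17
T [ 0.153 -0.103 -0.013] F [ 0.05  0.06 -1.96] z [618.2  41.  247.3] w 55.99 f 20.0 t 7.58
T [ 0.084 -0.089  0.001] F [-0.64 -0.59 -2.07] z [618.2  41.  247.3] w 55.53 f 15.0 t 8.0
```

View pics/s6.png

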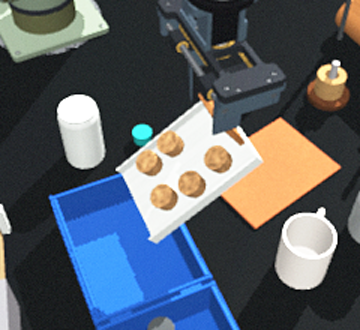

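```bash
python3 -c "
from h import *
for th in (20,30,35,40,45,50,60):
  a=np.radians(th);f=175*np.cos(a)-50*np.sin(a);d=175*np.sin(a)+50*np.cos(a)
  print(th,w2p('scene',[618-.09*f,41-f,252-d]))"
python3 -m crank '[{"grip":0.05,"x":-0.004,"y":0,"z":0,"yaw":0},{"grip":0.05,"x":-0.009,"y":0,"z":0,"yaw":0},{"grip":0.05,"x":-0.014,"y":0,"z":0,"yaw":0},{"grip":0.05,"x":-0.019,"y":0,"z":0,"yaw":0},{"grip":0.05,"x":-0.023,"y":0,"z":0,"yaw":0}]' 15 >/dev/null; python3 st.py
python3 -m crank '[{"grip":0.05,"x":-0.002,"y":0,"z":0,"yaw":0},{"grip":0.05,"x":-0.003,"y":0,"z":0,"yaw":0},{"grip":0.05,"x":-0.003,"y":0,"z":0,"yaw":0},{"grip":0.05,"x":-0.003,"y":0,"z":0,"yaw":0},{"grip":0.05,"x":-0.003,"y":0,"z":0,"yaw":0}]' 13 >/dev/null; python3 st.py;  python3 -c "
from h import *
snap('scene','s7.png',(190,90,240,220),1.5)"
```

```text
20 [262.9 224.9]
30 [273.5 228.4]
35 [279.2 229.4]
40 [285.2 230. ]
45 [291.2 230.2]
50 [297.5 229.9]
60 [310.2 228.1]
T [ 0.036 -0.052 -0.019] F [ 0.05 -0.68 -1.67] z [616.2  17.  247.4] w 55.72 f 15.0 t 8.47
T [ 0.043 -0.144  0.022] F [-0.06 -0.02 -2.53] z [616.   15.1 247.4] w 55.88 f 13.0 t 8.88
```

View pics/s7.png

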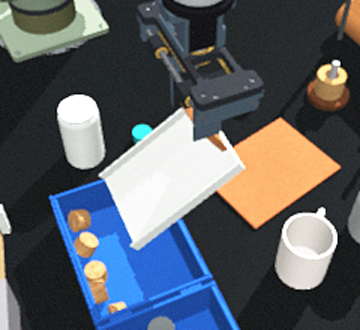

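```bash
python3 -c "
from h import *
for u,v in [(79,220),(87,244),(95,268),(97,292),(116,307)]:
  p=p2w('scene',190+u/1.5,90+v/1.5,22)[:2];d=p-[614,-95];c,s=np.cos(np.radians(-5)),np.sin(np.radians(-5))
  print(p,(c*d[0]+s*d[1]).round(),(-s*d[0]+c*d[1]).round())"
python3 plan.py 2 600 75 250 100 2 554 265 160 100 ; python3 st.py
```

```text
[ 526.6 -135.5] -84.0 -48.0
[ 573.  -141.7] -37.0 -50.0
[ 616.8 -147.6] 7.0 -52.0
[ 654.1 -160.6] 46.0 -62.0
[ 688.4 -146.6] 79.0 -45.0
now [616.   15.1 247.4  85.1] q [ 0. 21. 80. -0. 80.  5.] t 8.93 w 55.4 f 13.0 F [ 0.5  0.4 -0.7]
[np.float64(0.0292), np.float64(-0.0105), np.float64(-0.0013), np.float64(-0.1302)]
[np.float64(0.0303), np.float64(-0.0067), np.float64(-0.0013), np.float64(-0.1302)]
[np.float64(0.0976), np.float64(-0.0062), np.float64(0.045), np.float64(-0.0)]
[np.float64(0.0976), np.float64(-0.0062), np.float64(0.045), np.float64(-0.0)]
T [ 0.048 -0.142 -0.029] F [ 0.5   0.38 -0.65] z [616.   15.1 247.4] w 55.38 f 13.0 t 8.93
```

```bash
python3 -m crank '[{"grip":0.05,"x":0,"y":0,"z":-0.003,"yaw":0},{"grip":0.05,"x":0,"y":0,"z":-0.01,"yaw":0},{"grip":0.05,"x":0,"y":0,"z":-0.02,"yaw":0},{"grip":0.05,"x":0,"y":0,"z":-0.028,"yaw":0},{"grip":0.05,"x":0,"y":0,"z":-0.033,"yaw":0}]' 40 >/dev/null
python3 plan.py 2 600 90 280 100.5 2 553.5 271 190 100.5
```

```text
now [616.7  15.  282.5  85.1] q [ 0. 20. 76. -0. 84.  5.] t 9.35 w 55.5 f 40.0 F [ 0.5  0.  -0.4]
[np.float64(0.0366), np.float64(-0.0115), np.float64(0.0013), np.float64(-0.1346)]
[np.float64(0.0379), np.float64(-0.0065), np.float64(0.0013), np.float64(-0.1346)]
[np.float64(0.0932), np.float64(-0.0064), np.float64(0.045), np.float64(-0.0)]
[np.float64(0.0932), np.float64(-0.0064), np.float64(0.045), np.float64(-0.0)]
```

```bash
python3 -m crank '[{"grip":0.05,"x":0.004,"y":-0.001,"z":0,"yaw":-0.02},{"grip":0.05,"x":0.011,"y":-0.004,"z":0,"yaw":-0.05},{"grip":0.05,"x":0.019,"y":-0.006,"z":0,"yaw":-0.08},{"grip":0.05,"x":0.027,"y":-0.009,"z":0,"yaw":-0.11},{"grip":0.05,"x":0.037,"y":-0.0115,"z":0.001,"yaw":-0.135}]' 40 >/dev/null
python3 -m crank '[{"grip":0.05,"x":0.008,"y":-0.001,"z":0,"yaw":-0.027},{"grip":0.05,"x":0.016,"y":-0.002,"z":0,"yaw":-0.054},{"grip":0.05,"x":0.024,"y":-0.004,"z":0,"yaw":-0.08},{"grip":0.05,"x":0.032,"y":-0.005,"z":0,"yaw":-0.11},{"grip":0.05,"x":0.038,"y":-0.0065,"z":0.001,"yaw":-0.134}]' >/dev/null
python3 -m crank '[{"grip":0.05,"x":0.015,"y":-0.001,"z":0.005,"yaw":0},{"grip":0.05,"x":0.033,"y":-0.002,"z":0.012,"yaw":0},{"grip":0.05,"x":0.053,"y":-0.004,"z":0.022,"yaw":0},{"grip":0.05,"x":0.073,"y":-0.005,"z":0.033,"yaw":0},{"grip":0.05,"x":0.093,"y":-0.0065,"z":0.045,"yaw":0}]' >/dev/null
python3 -m crank '[{"grip":0.05,"x":0.022,"y":-0.001,"z":0.01,"yaw":0},{"grip":0.05,"x":0.044,"y":-0.002,"z":0.02,"yaw":0},{"grip":0.05,"x":0.065,"y":-0.004,"z":0.03,"yaw":0},{"grip":0.05,"x":0.082,"y":-0.005,"z":0.04,"yaw":0},{"grip":0.05,"x":0.093,"y":-0.0065,"z":0.045,"yaw":0}]' >/dev/null
python3 plan.py 1 553.5 271 190 100.5; python3 -c "
from h import *
a=snap('top','x.png',(170,80,270,160),1.45);b=snap('scene','x.png',(190,90,280,220),1.4)
o=np.zeros((320,800,3),np.uint8);o[:a.shape[0],:a.shape[1]]=a;o[:b.shape[0],400:400+b.shape[1]]=b
cv2.imwrite('pics/t8.png',o[...,::-1])"
```

```text
now [551.1 273.  186.5 100.6] q [25. 23. 86.  0. 72. 15.] t 11.02 w 55.2 f 40.0 F [ 0.1  0.5 -1.9]
[np.float64(-0.0024), np.float64(0.002), np.float64(-0.0035), np.float64(0.0011)]
```

View pics/t8.png

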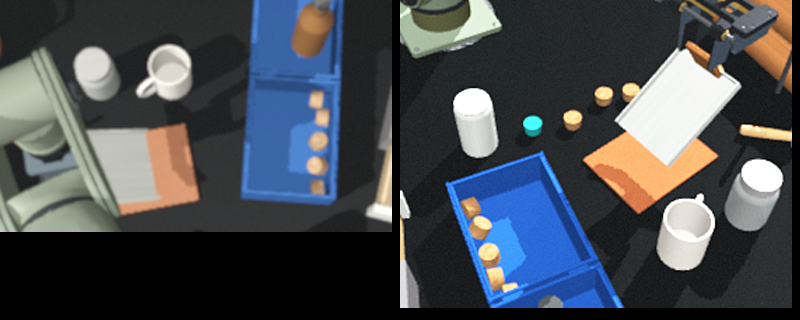

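```bash
python3 -m crank '[{"grip":0.05,"x":0,"y":0,"z":0.01,"yaw":0},{"grip":0.05,"x":0,"y":0,"z":0.02,"yaw":0},{"grip":0.05,"x":0,"y":0,"z":0.03,"yaw":0},{"grip":0.05,"x":0,"y":0,"z":0.04,"yaw":0},{"grip":0.05,"x":0,"y":0,"z":0.05,"yaw":0}]' 15 >/dev/null; python3 st.py
python3 -m crank '[{"grip":0.05,"x":0,"y":0,"z":0.008,"yaw":0},{"grip":0.05,"x":0,"y":0,"z":0.016,"yaw":0},{"grip":0.05,"x":0,"y":0,"z":0.024,"yaw":0},{"grip":0.05,"x":0,"y":0,"z":0.032,"yaw":0},{"grip":0.05,"x":0,"y":0,"z":0.04,"yaw":0}]' 15 >/dev/null; python3 st.py
python3 -m crank '[{"grip":0.05,"x":0,"y":0,"z":0.006,"yaw":0},{"grip":0.05,"x":0,"y":0,"z":0.012,"yaw":0},{"grip":0.05,"x":0,"y":0,"z":0.018,"yaw":0},{"grip":0.05,"x":0,"y":0,"z":0.024,"yaw":0},{"grip":0.05,"x":0,"y":0,"z":0.03,"yaw":0}]' 15 >/dev/null; python3 st.py;  python3 -c "
from h import *
snap('scene','s9.png',(290,90,180,150),1.7)"
```

```text
T [ 0.017 -0.121  0.032] F [-0.23  0.47  2.4 ] z [552.8 270.3 137.2] w 55.78 f 15.0 t 11.53
T [ 0.068 -0.097 -0.026] F [-0.81  0.7   0.42] z [552.8 270.9  97.6] w 55.95 f 15.0 t 11.95
T [ 0.069 -0.138 -0.057] F [-0.26  1.04  0.45] z [552.7 270.9  67.8] w 55.92 f 15.0 t 12.37
```

View pics/s9.png

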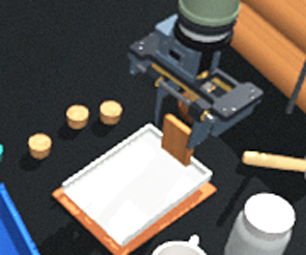

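```bash
python3 -m crank '[{"grip":0.05,"x":0,"y":0,"z":0.004,"yaw":0},{"grip":0.05,"x":0,"y":0,"z":0.008,"yaw":0},{"grip":0.05,"x":0,"y":0,"z":0.011,"yaw":0},{"grip":0.05,"x":0,"y":0,"z":0.012,"yaw":0},{"grip":0.05,"x":0,"y":0,"z":0.012,"yaw":0}]' 8 >/dev/null; python3 st.py
python3 -m crank '[{"grip":0.09,"x":0,"y":0,"z":0,"yaw":0},{"grip":0.09,"x":0,"y":0,"z":0,"yaw":0},{"grip":0.09,"x":0,"y":0,"z":0,"yaw":0},{"grip":0.09,"x":0,"y":0,"z":0,"yaw":0},{"grip":0.09,"x":0,"y":0,"z":0,"yaw":0}]' >/dev/null; python3 st.py
python3 -m crank '[{"grip":0.09,"x":0,"y":0,"z":-0.03,"yaw":0},{"grip":0.09,"x":0,"y":0,"z":-0.06,"yaw":0},{"grip":0.09,"x":0,"y":0,"z":-0.09,"yaw":0},{"grip":0.09,"x":0,"y":0,"z":-0.12,"yaw":0},{"grip":0.09,"x":0,"y":0,"z":-0.15,"yaw":0}]' >/dev/null; python3 st.py
python3 plan.py 1 416 240.6 160 90
```

```text
T [-0.041  0.034  0.004] F [-0.59  0.43  0.26] z [552.7 270.9  56.5] w 56.13 f 8.0 t 12.83
T [-0.009 -0.158  0.013] F [ 1.21 -0.67  0.01] z [552.8 270.9  56.3] w 86.71 f 0.0 t 13.25
T [ 0.017 -0.171  0.026] F [ 0.5   0.1  -0.13] z [552.5 270.8 207.8] w 89.96 f 0.0 t 13.67
now [552.5 270.8 207.8 100.5] q [25. 22. 84. -0. 74. 15.] t 13.67 w 90.0 f 0.0 F [ 0.5  0.1 -0.1]
[np.float64(-0.0049), np.float64(-0.1397), np.float64(0.0478), np.float64(0.183)]
```

```bash
cat > det.py <<'E'
from h import *
def bungs(c,z=16):
    im=grab_frame(c);h=cv2.cvtColor(im,cv2.COLOR_RGB2HSV)
    m=cv2.inRange(h,(8,60,90),(22,190,255));n,l,s,ct=cv2.connectedComponentsWithStats(m)
    for i in range(1,n):
        p=p2w(c,*ct[i],z)
        if 40<s[i][4]<500 and 300<p[0]<760 and -200<p[1]<450: print(c,ct[i].round(1),s[i][4],p[:2])
if __name__=='__main__': bungs('scene');bungs('top')
E
python3 det.py
```

```text
scene [408.8 149.7] 489 [472.4 390.5]
scene [354.5 156.6] 105 [422.5 240.4]
scene [334.7 159.2] 103 [405.2 186.6]
scene [393.2 175. ] 430 [530.8 294.2]
scene [313.3 176.1] 107 [432.4 104.2]
scene [449.1 186.1] 154 [633.6 400.3]
scene [455.4 181.6] 44 [629.3 425.4]
scene [242.6 245.3] 253 [ 544.6 -144. ]
scene [254.4 275.6] 89 [ 630.4 -151.5]
scene [258.6 290.9] 104 [ 668.4 -158.5]
top [390.2 154.2] 150 [ 685.2 -156.5]
top [389.4 176.9] 102 [ 620.4 -151.4]
top [388.6 193.9] 112 [ 572.8 -147. ]
top [388.3 208.6] 57 [ 532.2 -144.4]
top [296.8 248.7] 177 [427.5 104.6]
top [266.6 258.4] 122 [403.  185.1]
```

```bash
python3 -m crank '[{"grip":0.075,"x":-0.001,"y":-0.028,"z":0.01,"yaw":0.04},{"grip":0.075,"x":-0.002,"y":-0.056,"z":0.03,"yaw":0.08},{"grip":0.075,"x":-0.003,"y":-0.085,"z":0.05,"yaw":0.12},{"grip":0.075,"x":-0.004,"y":-0.113,"z":0.075,"yaw":0.15},{"grip":0.075,"x":-0.005,"y":-0.138,"z":0.1,"yaw":0.183}]' >/dev/null
python3 plan.py 1 417.5 240.5 17 90 1 417.5 240.5 150 90 3 570 -60 150 88
```

```text
now [415.9 240.2 105.1  89.9] q [ 29.  15. 110.  -0.  55.  29.] t 14.18 w 74.8 f 0.0 F [ 0.2  0.5 -0.1]
[np.float64(0.0003), np.float64(0.0016), np.float64(0.0881), np.float64(-0.0016)]
[np.float64(0.0), np.float64(0.0), np.float64(-0.133), np.float64(-0.0)]
[np.float64(-0.1002), np.float64(0.0508), np.float64(-0.0), np.float64(0.0116)]
[np.float64(-0.0996), np.float64(0.052), np.float64(-0.0), np.float64(0.0116)]
[np.float64(-0.099), np.float64(0.0532), np.float64(-0.0), np.float64(0.0116)]
```

```bash
python3 -m crank '[{"grip":0.075,"x":0,"y":0.002,"z":0.025,"yaw":0},{"grip":0.075,"x":0,"y":0.002,"z":0.05,"yaw":0},{"grip":0.075,"x":0,"y":0.002,"z":0.07,"yaw":0},{"grip":0.075,"x":0,"y":0.002,"z":0.083,"yaw":0},{"grip":0.075,"x":0,"y":0.002,"z":0.088,"yaw":0}]'  >/dev/null; python3 st.py
python3 -m crank '[{"grip":0.02,"x":0,"y":0,"z":0,"yaw":0},{"grip":0.02,"x":0,"y":0,"z":0,"yaw":0},{"grip":0.02,"x":0,"y":0,"z":0,"yaw":0},{"grip":0.02,"x":0,"y":0,"z":0,"yaw":0},{"grip":0.02,"x":0,"y":0,"z":0,"yaw":0}]' 10 >/dev/null; python3 st.py
python3 -m crank '[{"grip":0.02,"x":0,"y":0,"z":-0.015,"yaw":0},{"grip":0.02,"x":0,"y":0,"z":-0.045,"yaw":0},{"grip":0.02,"x":0,"y":0,"z":-0.08,"yaw":0},{"grip":0.02,"x":0,"y":0,"z":-0.11,"yaw":0},{"grip":0.02,"x":0,"y":0,"z":-0.133,"yaw":0}]'  >/dev/null; python3 st.py
python3 plan.py 2 570 -60 130 88
```

```text
T [-0.032 -0.097 -0.017] F [-0.46  0.14 -0.51] z [418.1 239.9  15.9] w 75.25 f 0.0 t 14.6
T [-0.057 -0.074  0.034] F [0.14 0.46 0.1 ] z [420.5 241.2  19.1] w 44.64 f 0.0 t 15.02
T [-0.059 -0.139  0.006] F [-0.11 -0.1  -0.34] z [420.7 241.3 154.6] w 20.16 f 0.0 t 15.43
now [420.7 241.3 154.6  90. ] q [ 28.  12. 106.  -0.  62.  28.] t 15.43 w 20.2 f 0.0 F [-0.1 -0.1 -0.3]
[np.float64(-0.1507), np.float64(0.0746), np.float64(0.0123), np.float64(0.0174)]
[np.float64(-0.1493), np.float64(0.0773), np.float64(0.0123), np.float64(0.0174)]
```

```bash
python3 -m crank '[{"grip":0.06,"x":0,"y":0,"z":0.01,"yaw":0},{"grip":0.06,"x":0,"y":0,"z":0.02,"yaw":0},{"grip":0.06,"x":0,"y":0,"z":0.03,"yaw":0},{"grip":0.06,"x":0,"y":0,"z":0.04,"yaw":0},{"grip":0.06,"x":0,"y":0,"z":0.05,"yaw":0}]'  >/dev/null; python3 det.py | head -6; python3 plan.py 1 417.5 240.5 17 90
```

```text
scene [408.6 150. ] 475 [473.2 389.2]
scene [354.6 156.5] 105 [422.4 240.6]
scene [334.8 159.3] 100 [405.7 186.6]
scene [393.2 175.1] 427 [531.1 294. ]
scene [313.2 176.2] 105 [432.7 103.8]
scene [449.3 186.2] 148 [634.1 400.4]
now [417.5 239.6  98.   90. ] q [ 28.  16. 110.  -0.  54.  28.] t 15.95 w 58.4 f 0.0 F [-0.6  0.1  0.4]
[np.float64(0.0009), np.float64(0.0), np.float64(0.081), np.float64(0.0)]
```

```bash
python3 -m crank '[{"grip":0.06,"x":0.001,"y":0,"z":0.025,"yaw":0},{"grip":0.06,"x":0.001,"y":0,"z":0.05,"yaw":0},{"grip":0.06,"x":0.001,"y":0,"z":0.07,"yaw":0},{"grip":0.06,"x":0.001,"y":0,"z":0.08,"yaw":0},{"grip":0.06,"x":0.001,"y":0,"z":0.081,"yaw":0}]'  >/dev/null; python3 st.py
python3 -m crank '[{"grip":0.02,"x":0,"y":0,"z":0,"yaw":0},{"grip":0.02,"x":0,"y":0,"z":0,"yaw":0},{"grip":0.02,"x":0,"y":0,"z":0,"yaw":0},{"grip":0.02,"x":0,"y":0,"z":0,"yaw":0},{"grip":0.02,"x":0,"y":0,"z":0,"yaw":0}]' 10 >/dev/null; python3 st.py
python3 -m crank '[{"grip":0.02,"x":0,"y":0,"z":0,"yaw":0},{"grip":0.02,"x":0,"y":0,"z":-0.01,"yaw":0},{"grip":0.02,"x":0,"y":0,"z":-0.04,"yaw":0},{"grip":0.02,"x":0,"y":0,"z":-0.08,"yaw":0},{"grip":0.02,"x":0,"y":0,"z":-0.115,"yaw":0}]'  >/dev/null; python3 st.py
python3 plan.py 2 570 -60 130 88
```

```text
T [-0.024 -0.08   0.045] F [ 0.37  0.39 -0.02] z [417.7 240.7  17.6] w 60.15 f 0.0 t 16.37
T [ 0.023 -0.064  0.033] F [ 0.59  0.23 -0.39] z [420.4 242.1  21. ] w 29.25 f 0.0 t 16.78
T [-0.025 -0.138 -0.02 ] F [1.18 0.15 0.16] z [419.6 241.8 137. ] w 20.11 f 0.0 t 17.2
now [419.6 241.8 137.   90. ] q [ 29.  13. 107.  -0.  59.  29.] t 17.2 w 20.1 f 0.0 F [1.2 0.1 0.2]
[np.float64(-0.1509), np.float64(0.0752), np.float64(0.0035), np.float64(0.0175)]
[np.float64(-0.1495), np.float64(0.0778), np.float64(0.0035), np.float64(0.0175)]
```

```bash
python3 -c "
from h import *
a=snap('top','x.png',(200,200,200,80),2.5);b=snap('scene','x.png',(290,90,160,110),3)
o=np.zeros((540,520,3),np.uint8);o[:200,:500]=a;o[205:535,:480]=b
cv2.imwrite('pics/t10.png',o[...,::-1])"; python3 det.py
```

```text
scene [408.6 150. ] 473 [473.1 389.3]
scene [354.6 156.5] 106 [422.4 240.6]
scene [334.8 159.3] 102 [405.4 186.7]
scene [393.2 175. ] 430 [530.9 294.2]
scene [313.3 176. ] 112 [432.1 104.4]
scene [449.3 186.1] 155 [633.8 400.6]
scene [455.4 181.6] 44 [629.3 425.4]
scene [243.9 246. ] 314 [ 547.8 -142.2]
scene [253.5 272. ] 190 [ 621.1 -149.8]
scene [258.2 288.6] 147 [ 663.1 -157. ]
top [390.2 154.3] 148 [ 685.  -156.5]
top [185.8 178.3] 287 [625.1 408.8]
top [389.4 176.9] 102 [ 620.4 -151.4]
top [388.6 193.8] 110 [ 573.1 -147.1]
top [388.3 208.6] 57 [ 532.2 -144.4]
top [296.8 248.7] 177 [427.5 104.6]
top [264.8 259.5] 177 [400.3 189.9]
```

View pics/t10.png

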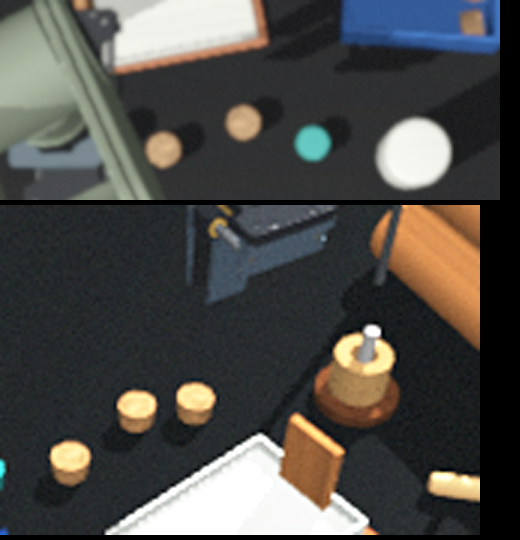

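```bash
python3 -c "
from h import *
for z in (123,137,142): print(w2p('scene',[419.6,241.8,z]),w2p('top',[419.6,241.8,z]))
for p in ([416,240.5,22],[416,240.5,11]): print(w2p('scene',p),w2p('top',p))
print(p2w('scene',290+196/3,90+(389-205)/3,22),p2w('scene',290+137/3,90+(397-205)/3,22))
print(state())"
```

```text
[357.8 126. ] [238.9 249.2]
[358.3 121.8] [237.9 248.7]
[358.4 120.2] [237.6 248.5]
[353.5 153.5] [245.5 253.6]
[353.2 156.4] [246.1 253.9]
[411.  249.8  22. ] [394. 196.  22.]
{'time_s': 17.4, 'qpos': array([ 2.85882641e+01,  1.34961666e+01,  1.07153848e+02, -6.31562839e-03,
        5.92121098e+01,  2.85903698e+01]), 'qvel': array([-0.06789534,  1.95731052,  2.85806895, -0.14796609, -0.03172051,
        0.04394666]), 'effort': array([ 2.34188781e-03, -3.56959569e+01, -2.20168304e+01,  7.85994180e-02,
       -8.34819605e-02,  2.98194238e-03]), 'ee_pos': array([420.24376022, 242.07218952, 136.23376011]), 'ee_rot': array([ 1.79876337e+02, -6.12084205e-02,  9.00011865e+01]), 'force': array([ 0.23671792, -0.07297896, -0.49337364]), 'torque': array([-0.04338831, -0.06381432,  0.03921222]), 'gripper_force': 0.0, 'gripper_width': 20.015656215447066}
```

```bash
python3 -m crank '[{"grip":0.065,"x":0,"y":-0.004,"z":0.02,"yaw":0},{"grip":0.065,"x":0,"y":-0.004,"z":0.05,"yaw":0},{"grip":0.065,"x":0,"y":-0.004,"z":0.085,"yaw":0},{"grip":0.065,"x":0,"y":-0.004,"z":0.107,"yaw":0},{"grip":0.065,"x":0,"y":-0.004,"z":0.113,"yaw":0}]'  >/dev/null; python3 st.py
python3 -m crank '[{"grip":0.065,"x":0,"y":0,"z":0,"yaw":0},{"grip":0.065,"x":0,"y":0,"z":0,"yaw":0},{"grip":0.065,"x":0,"y":0,"z":0,"yaw":0},{"grip":0.065,"x":0,"y":0,"z":0,"yaw":0},{"grip":0.065,"x":0,"y":0,"z":0,"yaw":0}]' >/dev/null; python3 st.py
python3 -m crank '[{"grip":0.065,"x":0,"y":0,"z":0.001,"yaw":0},{"grip":0.065,"x":0,"y":0,"z":0.002,"yaw":0},{"grip":0.065,"x":0,"y":0,"z":0.003,"yaw":0},{"grip":0.065,"x":0,"y":0,"z":0.004,"yaw":0},{"grip":0.065,"x":0,"y":0,"z":0.004,"yaw":0}]' >/dev/null; python3 st.py
python3 -c "
from h import *
b=snap('scene','s11.png',(310,90,120,100),5)"
```

```text
T [-0.076 -0.062  0.024] F [-0.9   0.05  0.45] z [411.9 239.6  17.6] w 50.53 f 0.0 t 17.82
T [-0.019 -0.153  0.021] F [-0.21  0.16 -0.47] z [416.8 242.3  23.5] w 64.99 f 0.0 t 18.23
T [-0.013 -0.113 -0.016] F [0.79 0.31 0.32] z [415.8 241.8  18.1] w 65.55 f 0.0 t 18.65
```

View pics/s11.png

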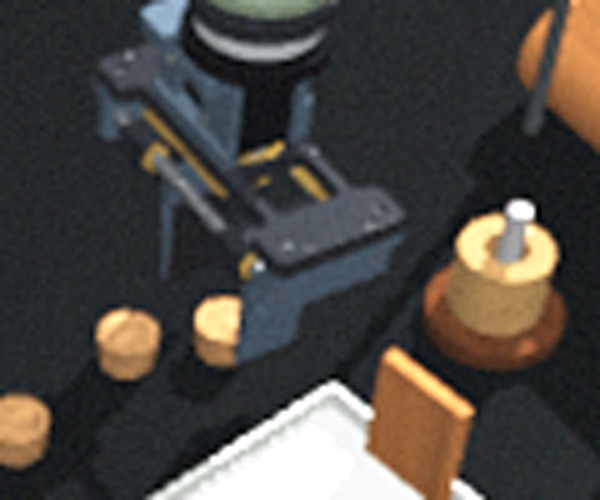

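```bash
python3 -c "
from h import *
for z in (4,10,16,22):
  for x in (449,455,461): print(z,x,[(w2p('scene',[x,y,z])-[310,90])*5 for y in (226,258)])
print('bung',[(w2p('scene',[416,241,z])-[310,90])*5 for z in (0,22)])
for i in range(6): grab_frame('top');s=state();print(s['time_s'],s['ee_pos'].round(2),s['qvel'].round(1)[:3])
"
```

```text
4 449 [array([224.5, 387. ]), array([273., 367.])]
4 455 [array([230.5, 394. ]), array([279., 374.])]
4 461 [array([236., 401.]), array([285., 381.])]
10 449 [array([225.5, 379.5]), array([274. , 359.5])]
10 455 [array([231. , 386.5]), array([280. , 366.5])]
10 461 [array([237. , 393.5]), array([286. , 373.5])]
16 449 [array([226.5, 372. ]), array([275., 352.])]
16 455 [array([232., 379.]), array([281., 359.])]
16 461 [array([238., 386.]), array([287.5, 365.5])]
22 449 [array([227., 364.]), array([276.5, 344. ])]
22 455 [array([233., 371.]), array([282.5, 351. ])]
22 461 [array([239., 378.]), array([288.5, 358. ])]
bung [array([215. , 345.5]), array([218. , 317.5])]
18.75 [415.89 241.87  18.22] [ 0.1 -0.1 -0.2]
18.8 [415.93 241.88  18.24] [-0.1  0.  -0.1]
18.85 [415.94 241.91  18.29] [-0.1 -0.  -0.1]
18.9 [415.97 241.93  18.31] [-0.1  0.   0.1]
18.95 [415.97 241.93  18.31] [0.1 0.  0.1]
19.0 [415.95 241.9   18.32] [-0.  -0.1  0. ]
```

```bash
python3 -m crank '[{"grip":0.065,"x":0,"y":0,"z":0.002,"yaw":0},{"grip":0.065,"x":0,"y":0,"z":0.004,"yaw":0},{"grip":0.065,"x":0,"y":0,"z":0.006,"yaw":0},{"grip":0.065,"x":0,"y":0,"z":0.008,"yaw":0},{"grip":0.065,"x":0,"y":0,"z":0.008,"yaw":0}]' >/dev/null; python3 st.py
python3 -m crank '[{"grip":0.065,"x":0,"y":0,"z":0,"yaw":0},{"grip":0.065,"x":0,"y":0,"z":0.001,"yaw":0},{"grip":0.065,"x":0,"y":0,"z":0.002,"yaw":0},{"grip":0.065,"x":0,"y":0,"z":0.003,"yaw":0},{"grip":0.065,"x":0,"y":0,"z":0.003,"yaw":0}]' >/dev/null; python3 st.py
```

```text
T [-0.018 -0.109  0.051] F [-0.71 -1.   -0.01] z [415.6 241.7   9.8] w 65.03 f 0.0 t 19.42
T [ 0.014 -0.173  0.   ] F [-0.61  0.05  0.33] z [415.8 241.8   7.1] w 64.98 f 0.0 t 19.83
```

```bash
python3 -m crank '[{"grip":0.065,"x":0,"y":0,"z":0.002,"yaw":0},{"grip":0.065,"x":0,"y":0,"z":0.004,"yaw":0},{"grip":0.065,"x":0,"y":0,"z":0.006,"yaw":0},{"grip":0.065,"x":0,"y":0,"z":0.008,"yaw":0},{"grip":0.065,"x":0,"y":0,"z":0.008,"yaw":0}]' >/dev/null; python3 st.py
python3 -m crank '[{"grip":0.02,"x":0,"y":0,"z":0,"yaw":0},{"grip":0.02,"x":0,"y":0,"z":0,"yaw":0},{"grip":0.02,"x":0,"y":0,"z":0,"yaw":0},{"grip":0.02,"x":0,"y":0,"z":0,"yaw":0},{"grip":0.02,"x":0,"y":0,"z":0,"yaw":0}]' 10 >/dev/null; python3 st.py
python3 -m crank '[{"grip":0.02,"x":0,"y":0,"z":0,"yaw":0},{"grip":0.02,"x":0,"y":0,"z":0,"yaw":0},{"grip":0.02,"x":0,"y":0,"z":0,"yaw":0},{"grip":0.02,"x":0,"y":0,"z":0,"yaw":0},{"grip":0.02,"x":0,"y":0,"z":0,"yaw":0}]' >/dev/null; python3 st.py
```

```text
T [-0.004 -0.086  0.003] F [0.37 0.58 0.39] z [415.6 241.7  -1.2] w 65.09 f 0.0 t 20.25
T [-0.008 -0.085  0.007] F [ 0.26 -0.23 -0.24] z [416.  241.9  -0.6] w 34.39 f 0.2 t 20.67
T [ 0.033 -0.127  0.027] F [-0.23 -0.11  0.13] z [416.  241.9  -0.6] w 33.38 f 10.0 t 21.08
```

```bash
python3 -m crank '[{"grip":0.02,"x":0,"y":0,"z":-0.01,"yaw":0},{"grip":0.02,"x":0,"y":0,"z":-0.03,"yaw":0},{"grip":0.02,"x":0,"y":0,"z":-0.06,"yaw":0},{"grip":0.02,"x":0,"y":0,"z":-0.09,"yaw":0},{"grip":0.02,"x":0,"y":0,"z":-0.12,"yaw":0}]'  >/dev/null; python3 st.py
python3 plan.py 2 580 -60 125 88 1 580 -60 40 88
```

```text
T [ 0.032 -0.133  0.023] F [ 0.71 -0.44 -0.51] z [415.4 241.6 120.3] w 33.22 f 10.0 t 21.5
now [415.4 241.6 120.3  90. ] q [ 29.  14. 109.  -0.  57.  29.] t 21.5 w 33.2 f 10.0 F [ 0.7 -0.4 -0.5]
[np.float64(-0.1508), np.float64(0.0823), np.float64(-0.0023), np.float64(0.0174)]
[np.float64(-0.1494), np.float64(0.0849), np.float64(-0.0023), np.float64(0.0174)]
[np.float64(0.0), np.float64(0.0), np.float64(0.085), np.float64(-0.0)]
```

```bash
python3 -m crank '[{"grip":0.02,"x":-0.02,"y":0.011,"z":0,"yaw":0.003},{"grip":0.02,"x":-0.05,"y":0.027,"z":0,"yaw":0.006},{"grip":0.02,"x":-0.084,"y":0.046,"z":0,"yaw":0.009},{"grip":0.02,"x":-0.118,"y":0.064,"z":0,"yaw":0.013},{"grip":0.02,"x":-0.151,"y":0.082,"z":-0.002,"yaw":0.017}]' >/dev/null
python3 -m crank '[{"grip":0.02,"x":-0.033,"y":0.019,"z":0,"yaw":0.003},{"grip":0.02,"x":-0.066,"y":0.038,"z":0,"yaw":0.006},{"grip":0.02,"x":-0.1,"y":0.057,"z":0,"yaw":0.009},{"grip":0.02,"x":-0.13,"y":0.074,"z":0,"yaw":0.013},{"grip":0.02,"x":-0.149,"y":0.085,"z":-0.002,"yaw":0.017}]' >/dev/null; python3 st.py
python3 -m crank '[{"grip":0.02,"x":0,"y":0,"z":0.01,"yaw":0},{"grip":0.02,"x":0,"y":0,"z":0.035,"yaw":0},{"grip":0.02,"x":0,"y":0,"z":0.06,"yaw":0},{"grip":0.02,"x":0,"y":0,"z":0.078,"yaw":0},{"grip":0.02,"x":0,"y":0,"z":0.085,"yaw":0}]' >/dev/null; python3 st.py
python3 -m crank '[{"grip":0.065,"x":0,"y":0,"z":0,"yaw":0},{"grip":0.065,"x":0,"y":0,"z":0,"yaw":0},{"grip":0.065,"x":0,"y":0,"z":0,"yaw":0},{"grip":0.065,"x":0,"y":0,"z":0,"yaw":0},{"grip":0.065,"x":0,"y":0,"z":0,"yaw":0}]' >/dev/null; python3 st.py
python3 -m crank '[{"grip":0.065,"x":0,"y":0,"z":-0.02,"yaw":0},{"grip":0.065,"x":0,"y":0,"z":-0.045,"yaw":0},{"grip":0.065,"x":0,"y":0,"z":-0.07,"yaw":0},{"grip":0.065,"x":0,"y":0,"z":-0.09,"yaw":0},{"grip":0.065,"x":0,"y":0,"z":-0.1,"yaw":0}]' >/dev/null; python3 st.py; python3 det.py
python3 plan.py 2 400 188.5 100 90 1 400 188.5 0 90
```

```text
T [-0.045 -0.136  0.014] F [ 0.5  -0.18  0.25] z [581.4 -62.7 122.7] w 33.41 f 10.0 t 22.33
T [-0.031 -0.072 -0.011] F [ 0.09  0.15 -0.36] z [577.6 -58.7  35.1] w 33.62 f 10.0 t 22.75
T [-0.005 -0.107  0.008] F [ 0.11  0.42 -0.76] z [581.2 -59.5  39.6] w 63.39 f 0.0 t 23.17
T [-0.03  -0.087  0.033] F [0.49 0.05 0.69] z [582.  -59.7 142. ] w 65.08 f 0.0 t 23.58
scene [408.6 149.9] 474 [473.  389.4]
scene [334.8 159.2] 106 [405.  186.9]
scene [393.2 175. ] 430 [530.9 294.2]
scene [278.7 170.6] 43 [370.5  32.1]
scene [313.3 176.1] 109 [432.2 104.3]
scene [449.3 186.1] 158 [633.9 400.7]
scene [455.1 181.6] 45 [628.8 424.8]
scene [242.6 245.3] 255 [ 544.8 -144.1]
scene [282.4 239.8] 164 [575.2 -56.6]
scene [254.3 275.5] 91 [ 630.1 -151.7]
scene [258.2 290.6] 105 [ 667.3 -158.9]
top [185.7 178.1] 283 [625.5 409.1]
top [390.4 176.9] 82 [ 620.5 -154.2]
top [296.8 248.7] 179 [427.5 104.7]
top [264.8 259.5] 181 [400.3 189.9]
now [581.7 -59.7 140.7  88.1] q [-7. 22. 94. -0. 64. -5.] t 23.68 w 65.4 f 0.0 F [ 0.7  0.2 -0.3]
[np.float64(0.1209), np.float64(-0.095), np.float64(0.0203), np.float64(-0.017)]
[np.float64(0.1225), np.float64(-0.093), np.float64(0.0203), np.float64(-0.017)]
[np.float64(0.0), np.float64(0.0), np.float64(0.1), np.float64(-0.0)]
```

```bash
python3 -m crank '[{"grip":0.065,"x":0.024,"y":-0.019,"z":0,"yaw":-0.003},{"grip":0.065,"x":0.048,"y":-0.038,"z":0,"yaw":-0.006},{"grip":0.065,"x":0.072,"y":-0.057,"z":0.005,"yaw":-0.01},{"grip":0.065,"x":0.096,"y":-0.076,"z":0.01,"yaw":-0.014},{"grip":0.065,"x":0.121,"y":-0.095,"z":0.02,"yaw":-0.017}]' >/dev/null
python3 -m crank '[{"grip":0.065,"x":0.027,"y":-0.021,"z":0.005,"yaw":-0.003},{"grip":0.065,"x":0.055,"y":-0.041,"z":0.01,"yaw":-0.006},{"grip":0.065,"x":0.083,"y":-0.063,"z":0.015,"yaw":-0.01},{"grip":0.065,"x":0.107,"y":-0.081,"z":0.02,"yaw":-0.014},{"grip":0.065,"x":0.1225,"y":-0.093,"z":0.02,"yaw":-0.017}]' >/dev/null; python3 -c "
from h import *
grab_frame('top');grab_frame('top');grab_frame('top')"; python3 plan.py 1 400 188.5 0 90 1 400 188.5 130 90 2 620 -60 130 88
```

```text
now [397.2 189.   97.2  90.2] q [ 24.  12. 115.  -0.  52.  24.] t 24.67 w 65.1 f 0.0 F [ 0.5 -0.5  1. ]
[np.float64(-0.0005), np.float64(0.0028), np.float64(0.0972), np.float64(0.003)]
[np.float64(0.0), np.float64(0.0), np.float64(-0.13), np.float64(-0.0)]
[np.float64(-0.1242), np.float64(0.11), np.float64(-0.0), np.float64(0.0175)]
[np.float64(-0.1223), np.float64(0.1122), np.float64(-0.0), np.float64(0.0175)]
```

```bash
python3 -m crank '[{"grip":0.065,"x":0,"y":0.003,"z":0.025,"yaw":0},{"grip":0.065,"x":0,"y":0.003,"z":0.055,"yaw":0},{"grip":0.065,"x":0,"y":0.003,"z":0.08,"yaw":0},{"grip":0.065,"x":0,"y":0.003,"z":0.093,"yaw":0},{"grip":0.065,"x":0,"y":0.003,"z":0.097,"yaw":0}]' >/dev/null
python3 -m crank '[{"grip":0.02,"x":0,"y":0,"z":0,"yaw":0},{"grip":0.02,"x":0,"y":0,"z":0,"yaw":0},{"grip":0.02,"x":0,"y":0,"z":0,"yaw":0},{"grip":0.02,"x":0,"y":0,"z":0,"yaw":0},{"grip":0.02,"x":0,"y":0,"z":0,"yaw":0}]' 10 >/dev/null; python3 st.py
python3 -m crank '[{"grip":0.02,"x":0,"y":0,"z":0,"yaw":0},{"grip":0.02,"x":0,"y":0,"z":-0.01,"yaw":0},{"grip":0.02,"x":0,"y":0,"z":-0.03,"yaw":0},{"grip":0.02,"x":0,"y":0,"z":-0.065,"yaw":0},{"grip":0.02,"x":0,"y":0,"z":-0.1,"yaw":0}]' >/dev/null; python3 st.py
python3 -m crank '[{"grip":0.02,"x":-0.005,"y":0.005,"z":-0.02,"yaw":0},{"grip":0.02,"x":-0.025,"y":0.022,"z":-0.03,"yaw":0},{"grip":0.02,"x":-0.055,"y":0.049,"z":-0.03,"yaw":0},{"grip":0.02,"x":-0.085,"y":0.076,"z":-0.03,"yaw":0},{"grip":0.02,"x":-0.115,"y":0.102,"z":-0.03,"yaw":0}]' >/dev/null
python3 plan.py 1 620 -60 130 90 1 620 -60 38 90 1 620 -60 140 90 2 427 104.5 90 90
```

```text
T [-0.066 -0.055 -0.038] F [-0.62  0.14 -0.09] z [402.3 188.9   2.1] w 34.75 f 0.1 t 25.5
T [ 0.016 -0.155  0.035] F [ 1.13  0.44 -0.25] z [400.6 188.3 102. ] w 33.45 f 10.0 t 25.92
now [504.7  72.6 132.3  90.1] q [  7.  16. 104.   0.  60.   7.] t 26.33 w 33.6 f 10.0 F [ 0.6 -0.2  0.2]
[np.float64(-0.1327), np.float64(0.1151), np.float64(0.0023), np.float64(0.0011)]
[np.float64(0.0), np.float64(0.0), np.float64(0.092), np.float64(-0.0)]
[np.float64(0.0), np.float64(0.0), np.float64(-0.102), np.float64(-0.0)]
[np.float64(0.0822), np.float64(-0.0965), np.float64(0.025), np.float64(-0.0)]
[np.float64(0.0822), np.float64(-0.0965), np.float64(0.025), np.float64(-0.0)]
```

```bash
python3 -m crank '[{"grip":0.02,"x":-0.03,"y":0.026,"z":0,"yaw":0},{"grip":0.02,"x":-0.06,"y":0.052,"z":0,"yaw":0},{"grip":0.02,"x":-0.09,"y":0.078,"z":0,"yaw":0},{"grip":0.02,"x":-0.117,"y":0.101,"z":0,"yaw":0},{"grip":0.02,"x":-0.133,"y":0.115,"z":0.002,"yaw":0}]' >/dev/null
python3 -m crank '[{"grip":0.02,"x":0,"y":0,"z":0.01,"yaw":0},{"grip":0.02,"x":0,"y":0,"z":0.035,"yaw":0},{"grip":0.02,"x":0,"y":0,"z":0.063,"yaw":0},{"grip":0.02,"x":0,"y":0,"z":0.083,"yaw":0},{"grip":0.02,"x":0,"y":0,"z":0.09,"yaw":0}]' >/dev/null; python3 st.py
python3 -m crank '[{"grip":0.065,"x":0,"y":0,"z":0,"yaw":0},{"grip":0.065,"x":0,"y":0,"z":0,"yaw":0},{"grip":0.065,"x":0,"y":0,"z":0,"yaw":0},{"grip":0.065,"x":0,"y":0,"z":0,"yaw":0},{"grip":0.065,"x":0,"y":0,"z":-0.01,"yaw":0}]' >/dev/null; python3 st.py
python3 -m crank '[{"grip":0.065,"x":0,"y":0,"z":-0.03,"yaw":0},{"grip":0.065,"x":0,"y":0,"z":-0.065,"yaw":0},{"grip":0.065,"x":0,"y":0,"z":-0.095,"yaw":0},{"grip":0.065,"x":0.01,"y":-0.012,"z":-0.1,"yaw":0},{"grip":0.065,"x":0.03,"y":-0.036,"z":-0.1,"yaw":0}]' >/dev/null
python3 -m crank '[{"grip":0.065,"x":0.028,"y":-0.033,"z":0,"yaw":0},{"grip":0.065,"x":0.056,"y":-0.065,"z":0,"yaw":0},{"grip":0.065,"x":0.084,"y":-0.098,"z":0,"yaw":0},{"grip":0.065,"x":0.112,"y":-0.13,"z":0.01,"yaw":0},{"grip":0.065,"x":0.135,"y":-0.157,"z":0.03,"yaw":0}]' >/dev/null; python3 det.py; python3 plan.py 1 427 104.5 0 90
```

```text
T [-0.047 -0.142  0.036] F [-0.63 -1.21  0.22] z [615.5 -58.4  35.9] w 33.24 f 10.0 t 27.17
T [ 0.007 -0.078 -0.05 ] F [-0.44  1.1   0.16] z [617.9 -59.1  49.2] w 63.68 f 0.0 t 27.58
scene [408.6 150. ] 473 [473.4 389.3]
scene [393.2 175.1] 426 [531.3 294. ]
scene [313.2 176.2] 105 [432.7 103.9]
scene [449.8 186.2] 160 [634.5 401.7]
scene [455.4 181.6] 44 [629.3 425.4]
scene [243.8 246. ] 321 [ 547.9 -142.3]
scene [286.2 246.3] 340 [595.7 -56.7]
scene [253.5 272. ] 189 [ 621.1 -149.8]
scene [258.2 290.3] 106 [ 666.8 -158.6]
top [390.3 154.6] 151 [ 684.  -156.6]
top [185.7 178.1] 284 [625.6 409.2]
top [355.8 178.5] 102 [617.4 -58.9]
top [389.4 176.9] 102 [ 620.4 -151.4]
top [356.6 192.5] 99 [578.2 -59.9]
top [389.  193.8] 114 [ 573.1 -148.1]
top [388.3 208.9] 59 [ 531.4 -144.3]
now [421.5 104.5 119.9  90.2] q [ 12.  10. 114.   0.  56.  12.] t 28.52 w 64.7 f 0.0 F [ 0.8 -0.2  0.2]
[np.float64(-0.0), np.float64(0.0055), np.float64(0.1199), np.float64(0.0041)]
```

```bash
python3 -m crank '[{"grip":0.065,"x":0,"y":0.004,"z":0.03,"yaw":0},{"grip":0.065,"x":0,"y":0.004,"z":0.065,"yaw":0},{"grip":0.065,"x":0,"y":0.004,"z":0.097,"yaw":0},{"grip":0.065,"x":0,"y":0.004,"z":0.115,"yaw":0},{"grip":0.065,"x":0,"y":0.004,"z":0.12,"yaw":0}]' >/dev/null
python3 -m crank '[{"grip":0.02,"x":0,"y":0,"z":0,"yaw":0},{"grip":0.02,"x":0,"y":0,"z":0,"yaw":0},{"grip":0.02,"x":0,"y":0,"z":0,"yaw":0},{"grip":0.02,"x":0,"y":0,"z":0,"yaw":0},{"grip":0.02,"x":0,"y":0,"z":0,"yaw":0}]' 10 >/dev/null; python3 st.py
python3 -m crank '[{"grip":0.02,"x":0,"y":0,"z":0,"yaw":0},{"grip":0.02,"x":0,"y":0,"z":-0.01,"yaw":0},{"grip":0.02,"x":0,"y":0,"z":-0.03,"yaw":0},{"grip":0.02,"x":0,"y":0,"z":-0.065,"yaw":0},{"grip":0.02,"x":0,"y":0,"z":-0.1,"yaw":0}]' >/dev/null; python3 st.py
python3 plan.py 2 660 -60 130 90
```

```text
T [-0.04  -0.096 -0.026] F [-0.83  0.23 -0.12] z [433.8 103.1   2.6] w 34.33 f 0.2 t 29.35
T [-0.009 -0.153 -0.021] F [ 1.38 -0.49 -0.3 ] z [431.8 102.7 102.2] w 33.2 f 10.0 t 29.77
now [431.8 102.7 102.2  90. ] q [ 12.  12. 115.  -0.  53.  12.] t 29.77 w 33.2 f 10.0 F [ 1.4 -0.5 -0.3]
[np.float64(-0.0814), np.float64(0.1141), np.float64(-0.0139), np.float64(0.0)]
[np.float64(-0.0814), np.float64(0.1141), np.float64(-0.0139), np.float64(0.0)]
```

```bash
python3 -m crank '[{"grip":0.02,"x":-0.006,"y":0.008,"z":-0.015,"yaw":0},{"grip":0.02,"x":-0.02,"y":0.028,"z":-0.025,"yaw":0},{"grip":0.02,"x":-0.04,"y":0.056,"z":-0.028,"yaw":0},{"grip":0.02,"x":-0.061,"y":0.085,"z":-0.028,"yaw":0},{"grip":0.02,"x":-0.081,"y":0.114,"z":-0.028,"yaw":0}]' >/dev/null
python3 -m crank '[{"grip":0.02,"x":-0.02,"y":0.028,"z":0,"yaw":0},{"grip":0.02,"x":-0.04,"y":0.056,"z":0,"yaw":0},{"grip":0.02,"x":-0.06,"y":0.084,"z":0,"yaw":0},{"grip":0.02,"x":-0.075,"y":0.105,"z":0,"yaw":0},{"grip":0.02,"x":-0.081,"y":0.114,"z":0,"yaw":0}]' >/dev/null
python3 -m crank '[{"grip":0.02,"x":0,"y":0,"z":0.01,"yaw":0},{"grip":0.02,"x":0,"y":0,"z":0.035,"yaw":0},{"grip":0.02,"x":0,"y":0,"z":0.063,"yaw":0},{"grip":0.02,"x":0,"y":0,"z":0.083,"yaw":0},{"grip":0.02,"x":0,"y":0,"z":0.09,"yaw":0}]' >/dev/null; python3 st.py
python3 -m crank '[{"grip":0.065,"x":0,"y":0,"z":0,"yaw":0},{"grip":0.065,"x":0,"y":0,"z":0,"yaw":0},{"grip":0.065,"x":0,"y":0,"z":0,"yaw":0},{"grip":0.065,"x":0,"y":0,"z":0,"yaw":0},{"grip":0.065,"x":0,"y":0,"z":-0.01,"yaw":0}]' >/dev/null; python3 st.py
python3 -m crank '[{"grip":0.065,"x":0,"y":0,"z":-0.03,"yaw":0},{"grip":0.065,"x":0,"y":0,"z":-0.065,"yaw":0},{"grip":0.065,"x":0,"y":0,"z":-0.095,"yaw":0},{"grip":0.065,"x":0,"y":0,"z":-0.12,"yaw":0},{"grip":0.065,"x":0,"y":0,"z":-0.13,"yaw":0}]' >/dev/null; python3 det.py
python3 plan.py 3 470 386 170 110
```

```text
T [-0.028 -0.085 -0.007] F [-0.67  0.03 -1.14] z [657.  -58.   35.4] w 33.57 f 10.0 t 31.02
T [-0.018 -0.056 -0.003] F [-0.05  0.15  0.37] z [660.2 -58.9  49.4] w 63.43 f 0.0 t 31.43
scene [408.6 149.8] 473 [472.7 389.7]
scene [393.1 175. ] 430 [530.9 294.1]
scene [270.2 178.4] 49 [3.853e+02 2.000e-01]
scene [449.2 186.2] 149 [633.9 400.3]
scene [455.2 181.6] 43 [629.1 425.1]
scene [299.2 183.6] 51 [438.1  59. ]
scene [242.6 245.3] 253 [ 544.6 -144. ]
scene [254.4 275.5] 89 [ 630.1 -151.6]
scene [258.2 290.7] 101 [ 667.7 -159. ]
top [185.7 178.1] 286 [625.7 409.1]
now [662.2 -59.2 182.9  90. ] q [-6. 27. 79. -0. 74. -6.] t 31.95 w 65.0 f 0.0 F [-0.3  0.1 -0.5]
[np.float64(0.1484), np.float64(-0.0641), np.float64(0.0043), np.float64(-0.1164)]
[np.float64(0.1548), np.float64(-0.0464), np.float64(0.0043), np.float64(-0.1164)]
[np.float64(0.1592), np.float64(-0.0281), np.float64(0.0043), np.float64(-0.1164)]
```

```bash
python3 -m crank '[{"grip":0.0,"x":0.035,"y":-0.015,"z":0,"yaw":-0.01},{"grip":0.0,"x":0.07,"y":-0.03,"z":0,"yaw":-0.02},{"grip":0.0,"x":0.1,"y":-0.045,"z":0,"yaw":-0.02},{"grip":0.0,"x":0.13,"y":-0.064,"z":0,"yaw":-0.02},{"grip":0.0,"x":0.16,"y":-0.09,"z":0,"yaw":-0.02}]' >/dev/null
python3 -m crank '[{"grip":0.0,"x":0.03,"y":-0.025,"z":0,"yaw":0},{"grip":0.0,"x":0.06,"y":-0.05,"z":0.02,"yaw":0},{"grip":0.0,"x":0.09,"y":-0.075,"z":0.04,"yaw":0},{"grip":0.0,"x":0.11,"y":-0.1,"z":0.07,"yaw":0},{"grip":0.0,"x":0.13,"y":-0.13,"z":0.1,"yaw":0}]' >/dev/null; python3 -c "
from h import *
grab_frame('top');grab_frame('top')"; python3 plan.py 1 430 235 5 90
```

```text
now [436.7 222.4  81.2  91.4] q [ 26.  18. 110.   0.  53.  24.] t 32.88 w 0.5 f 0.0 F [-0.1 -1.1 -0. ]
[np.float64(0.0127), np.float64(-0.0064), np.float64(0.0762), np.float64(0.0241)]
```

```bash
python3 -m crank '[{"grip":0.0,"x":0.01,"y":-0.006,"z":0.025,"yaw":0.024},{"grip":0.0,"x":0.012,"y":-0.006,"z":0.05,"yaw":0.024},{"grip":0.0,"x":0.012,"y":-0.006,"z":0.07,"yaw":0.024},{"grip":0.0,"x":0.012,"y":-0.006,"z":0.078,"yaw":0.024},{"grip":0.0,"x":0.012,"y":-0.006,"z":0.08,"yaw":0.024}]' >/dev/null;python3 st.py
python3 -m crank '[{"grip":0.0,"x":0,"y":0,"z":0,"yaw":0},{"grip":0.0,"x":0,"y":0,"z":0,"yaw":0},{"grip":0.0,"x":0,"y":0,"z":0.001,"yaw":0},{"grip":0.0,"x":0,"y":0,"z":0.002,"yaw":0},{"grip":0.0,"x":0,"y":0,"z":0.003,"yaw":0}]' >/dev/null;python3 st.py
python3 -m crank '[{"grip":0.0,"x":0,"y":0,"z":0.001,"yaw":0},{"grip":0.0,"x":0,"y":0,"z":0.002,"yaw":0},{"grip":0.0,"x":0,"y":0,"z":0.003,"yaw":0},{"grip":0.0,"x":0,"y":0,"z":0.004,"yaw":0},{"grip":0.0,"x":0,"y":0,"z":0.005,"yaw":0}]' >/dev/null;python3 st.py
```

```text
T [-0.    -0.128  0.052] F [-0.5  -0.59 -0.03] z [438.2 234.2   5. ] w 0.25 f 0.0 t 33.3
T [ 0.027 -0.016 -0.021] F [0.46 0.66 0.4 ] z [440.1 235.4   4.7] w 0.35 f 0.0 t 33.72
T [-0.032 -0.046 -0.006] F [-0.2   0.26  0.52] z [439.5 235.3  -1.1] w 0.82 f 0.0 t 34.13
```

```bash
python3 -m crank '[{"grip":0.0,"x":0,"y":0,"z":0.001,"yaw":0},{"grip":0.0,"x":0,"y":0,"z":0.002,"yaw":0},{"grip":0.0,"x":0,"y":0,"z":0.003,"yaw":0},{"grip":0.0,"x":0,"y":0,"z":0.004,"yaw":0},{"grip":0.0,"x":0,"y":0,"z":0.005,"yaw":0}]' >/dev/null;python3 st.py
python3 -m crank '[{"grip":0.0,"x":0,"y":0,"z":0.001,"yaw":0},{"grip":0.0,"x":0,"y":0,"z":0.002,"yaw":0},{"grip":0.0,"x":0,"y":0,"z":0.003,"yaw":0},{"grip":0.0,"x":0,"y":0,"z":0.003,"yaw":0},{"grip":0.0,"x":0,"y":0,"z":0.003,"yaw":0}]' >/dev/null;python3 st.py
```

```text
T [-0.055 -0.091 -0.044] F [-0.05  0.12 -0.24] z [439.6 235.3  -6.1] w 0.48 f 0.0 t 34.55
T [-0.003 -0.05  -0.046] F [ 0.3  -0.16  0.55] z [439.5 235.3  -9.1] w 0.37 f 0.0 t 34.97
```

```bash
python3 -m crank '[{"grip":0.0,"x":0,"y":0,"z":0.001,"yaw":0},{"grip":0.0,"x":0,"y":0,"z":0.002,"yaw":0},{"grip":0.0,"x":0,"y":0,"z":0.003,"yaw":0},{"grip":0.0,"x":0,"y":0,"z":0.003,"yaw":0},{"grip":0.0,"x":0,"y":0,"z":0.003,"yaw":0}]' >/dev/null;python3 st.py
python3 -m crank '[{"grip":0.0,"x":0,"y":0,"z":0.001,"yaw":0},{"grip":0.0,"x":0,"y":0,"z":0.002,"yaw":0},{"grip":0.0,"x":0,"y":0,"z":0.003,"yaw":0},{"grip":0.0,"x":0,"y":0,"z":0.003,"yaw":0},{"grip":0.0,"x":0,"y":0,"z":0.003,"yaw":0}]' >/dev/null;python3 st.py
```

```text
T [-0.54   0.94  -0.026] F [-4.76 -2.56 23.43] z [439.7 235.4  -9.4] w 0.52 f 11.6 t 35.38
T [-1.081  2.06   0.035] F [-10.62  -5.66  49.39] z [439.7 235.4  -9.5] w 0.72 f 24.7 t 35.8
```

```bash
python3 -m crank '[{"grip":0.0,"x":0,"y":0,"z":-0.02,"yaw":0},{"grip":0.0,"x":0,"y":0,"z":-0.05,"yaw":0},{"grip":0.0,"x":0,"y":0,"z":-0.08,"yaw":0},{"grip":0.03,"x":0,"y":0,"z":-0.1,"yaw":0},{"grip":0.06,"x":0,"y":0,"z":-0.13,"yaw":0}]' >/dev/null;python3 st.py
python3 -c "
from h import *
for u,v in ((144,195),(144,250),(143,290)): print([p2w('top',u,v,z) for z in (0,80,130)])"
python3 plan.py 1 470 386 117 90
```

```text
T [ 0.001 -0.15  -0.007] F [ 0.31 -0.17 -0.83] z [438.6 234.8 115.4] w 11.02 f 0.0 t 36.22
[array([583.1, 527.1,   0. ]), array([566.9, 497.6,  80. ]), array([556.8, 479.1, 130. ])]
[array([431.5, 518.2,   0. ]), array([424.7, 489.3,  80. ]), array([420.4, 471.2, 130. ])]
[array([325.6, 514.7,   0. ]), array([325.3, 486. ,  80. ]), array([325.2, 468. , 130. ])]
now [438.6 234.8 115.4  89.8] q [ 27.  16. 107.  -0.  57.  27.] t 36.22 w 11.0 f 0.0 F [ 0.3 -0.2 -0.8]
[np.float64(0.1513), np.float64(0.0308), np.float64(-0.0016), np.float64(-0.004)]
```

```bash
python3 -m crank '[{"grip":0.085,"x":0.03,"y":0.006,"z":0,"yaw":0},{"grip":0.085,"x":0.065,"y":0.013,"z":0,"yaw":0},{"grip":0.085,"x":0.1,"y":0.02,"z":0,"yaw":0},{"grip":0.085,"x":0.13,"y":0.027,"z":0,"yaw":0},{"grip":0.085,"x":0.151,"y":0.031,"z":0,"yaw":-0.004}]' >/dev/null
python3 -m crank '[{"grip":0.085,"x":0,"y":0,"z":0,"yaw":0},{"grip":0.085,"x":0,"y":0,"z":0,"yaw":0},{"grip":0.085,"x":0,"y":0,"z":0,"yaw":0},{"grip":0.085,"x":0,"y":0,"z":0,"yaw":0},{"grip":0.085,"x":0,"y":0,"z":0,"yaw":0}]' >/dev/null
python3 plan.py 1 469.5 386 35 90; python3 det.py | head -3
```

```text
now [471.  385.  115.1  89.9] q [38. 25. 93. -0. 62. 38.] t 37.05 w 77.9 f 0.0 F [ 0.6  1.3 -0. ]
[np.float64(0.001), np.float64(-0.0015), np.float64(0.0801), np.float64(-0.001)]
scene [408.6 150. ] 475 [473.3 389.1]
scene [393.2 175.1] 431 [531.2 294.1]
scene [448.9 186.2] 144 [633.6 399.6]
```

```bash
python3 -m crank '[{"grip":0.085,"x":0,"y":-0.001,"z":0.015,"yaw":0},{"grip":0.085,"x":0,"y":-0.001,"z":0.035,"yaw":0},{"grip":0.085,"x":0,"y":-0.001,"z":0.055,"yaw":0},{"grip":0.085,"x":0,"y":-0.001,"z":0.072,"yaw":0},{"grip":0.085,"x":0,"y":-0.001,"z":0.08,"yaw":0}]' >/dev/null;python3 st.py
python3 -m crank '[{"grip":0.04,"x":0,"y":0,"z":0,"yaw":0},{"grip":0.04,"x":0,"y":0,"z":0,"yaw":0},{"grip":0.04,"x":0,"y":0,"z":0,"yaw":0},{"grip":0.04,"x":0,"y":0,"z":0,"yaw":0},{"grip":0.04,"x":0,"y":0,"z":0,"yaw":0}]' 20 >/dev/null;python3 st.py
python3 -m crank '[{"grip":0.04,"x":0,"y":0,"z":0,"yaw":0},{"grip":0.04,"x":0,"y":0,"z":0,"yaw":0},{"grip":0.04,"x":0,"y":0,"z":0,"yaw":0},{"grip":0.04,"x":0,"y":0,"z":0,"yaw":0},{"grip":0.04,"x":0,"y":0,"z":0,"yaw":0}]' >/dev/null;python3 st.py
```

```text
T [-0.055 -0.053  0.013] F [ 0.11 -0.73  0.34] z [469.1 384.8  32.9] w 84.87 f 0.0 t 37.57
T [-0.067 -0.04  -0.02 ] F [0.4  0.12 0.38] z [470.8 386.6  36.1] w 54.75 f 1.7 t 37.98
T [-0.121 -0.118 -0.036] F [-0.39  0.43  5.97] z [470.8 386.6  36.1] w 54.05 f 20.0 t 38.4
```

```bash
python3 -m crank '[{"grip":0.04,"x":0,"y":0,"z":-0.005,"yaw":0},{"grip":0.04,"x":0,"y":0,"z":-0.015,"yaw":0},{"grip":0.04,"x":0,"y":0,"z":-0.027,"yaw":0},{"grip":0.04,"x":0,"y":0,"z":-0.04,"yaw":0},{"grip":0.04,"x":0,"y":0,"z":-0.055,"yaw":0}]' >/dev/null;python3 st.py
python3 -m crank '[{"grip":0.04,"x":0,"y":0,"z":-0.015,"yaw":0},{"grip":0.04,"x":0,"y":0,"z":-0.03,"yaw":0},{"grip":0.04,"x":0,"y":0,"z":-0.045,"yaw":0},{"grip":0.04,"x":0,"y":0,"z":-0.055,"yaw":0},{"grip":0.04,"x":0,"y":0,"z":-0.06,"yaw":0}]' >/dev/null;python3 st.py; python3 det.py
python3 plan.py 1 470 386 150 90
```

```text
T [-0.021 -0.092 -0.016] F [-0.46  0.09 -0.74] z [469.6 385.8  90.4] w 53.78 f 20.0 t 38.82
T [-0.044 -0.078 -0.026] F [-0.72 -0.54 -0.72] z [470.6 386.6 151.9] w 53.45 f 20.0 t 39.23
scene [408.3 152. ] 373 [479.3 383.5]
scene [393.2 174.8] 439 [530.4 294.5]
scene [449.3 186.2] 152 [634.1 400.6]
scene [455.4 181.6] 44 [629.3 425.4]
scene [242.6 245.3] 253 [ 544.6 -144. ]
scene [254.2 275.5] 89 [ 629.9 -152. ]
scene [259.7 290.4] 159 [ 668.5 -155.9]
top [390.2 154.3] 143 [ 685.1 -156.6]
top [354.9 164. ] 97 [658.6 -57.5]
top [185.7 178.1] 288 [625.6 409.1]
top [355.8 178.6] 101 [617.2 -58.8]
top [389.4 176.9] 102 [ 620.4 -151.4]
top [356.6 192.4] 100 [578.3 -59.8]
top [388.6 193.9] 112 [ 572.8 -147. ]
top [388.3 208.6] 57 [ 532.2 -144.4]
now [470.4 386.4 150.9  90. ] q [38. 23. 90. -0. 67. 38.] t 39.33 w 53.5 f 20.0 F [ 0.2 -0.6 -1.4]
[np.float64(-0.0004), np.float64(-0.0004), np.float64(0.0009), np.float64(-0.0)]
```

```bash
python3 plan.py 4 534.8 -308.8 150 75
```

```text
now [470.4 386.4 150.9  90. ] q [38. 23. 90. -0. 67. 38.] t 39.33 w 53.5 f 20.0 F [ 0.2 -0.6 -1.4]
[np.float64(-0.1738), np.float64(0.0161), np.float64(0.0002), np.float64(0.0654)]
[np.float64(-0.1724), np.float64(0.0274), np.float64(0.0002), np.float64(0.0654)]
[np.float64(-0.1702), np.float64(0.0386), np.float64(0.0002), np.float64(0.0654)]
[np.float64(-0.1673), np.float64(0.0497), np.float64(0.0002), np.float64(0.0654)]
```

```bash
python3 -m crank '[{"grip":0.04,"x":-0.015,"y":0.002,"z":0,"yaw":0.01},{"grip":0.04,"x":-0.05,"y":0.005,"z":0,"yaw":0.02},{"grip":0.04,"x":-0.09,"y":0.008,"z":0,"yaw":0.035},{"grip":0.04,"x":-0.13,"y":0.012,"z":0,"yaw":0.05},{"grip":0.04,"x":-0.17,"y":0.016,"z":0,"yaw":0.065}]' >/dev/null
python3 -m crank '[{"grip":0.04,"x":-0.035,"y":0.005,"z":0,"yaw":0.01},{"grip":0.04,"x":-0.07,"y":0.011,"z":0,"yaw":0.025},{"grip":0.04,"x":-0.105,"y":0.017,"z":0,"yaw":0.04},{"grip":0.04,"x":-0.14,"y":0.022,"z":0,"yaw":0.055},{"grip":0.04,"x":-0.175,"y":0.028,"z":0,"yaw":0.065}]' >/dev/null
python3 -m crank '[{"grip":0.04,"x":-0.035,"y":0.008,"z":0,"yaw":0.01},{"grip":0.04,"x":-0.07,"y":0.016,"z":0,"yaw":0.025},{"grip":0.04,"x":-0.105,"y":0.024,"z":0,"yaw":0.04},{"grip":0.04,"x":-0.14,"y":0.032,"z":0,"yaw":0.055},{"grip":0.04,"x":-0.17,"y":0.039,"z":0,"yaw":0.065}]' >/dev/null
python3 -m crank '[{"grip":0.04,"x":-0.035,"y":0.01,"z":0,"yaw":0.01},{"grip":0.04,"x":-0.07,"y":0.02,"z":0,"yaw":0.025},{"grip":0.04,"x":-0.105,"y":0.03,"z":0,"yaw":0.04},{"grip":0.04,"x":-0.14,"y":0.042,"z":0,"yaw":0.055},{"grip":0.04,"x":-0.165,"y":0.05,"z":0,"yaw":0.065}]' >/dev/null
python3 -c "
from h import *
for i in range(5): grab_frame('top')"; python3 plan.py 1 534.8 -308.8 70 75
```

```text
now [ 535.1 -304.9  148.9   75.1] q [-31.  24.  89.   0.  67. -16.] t 41.25 w 53.2 f 20.0 F [-0.2 -0.2 -1. ]
[np.float64(-0.0038), np.float64(0.0007), np.float64(0.0789), np.float64(0.0011)]
```

```bash
python3 -m crank '[{"grip":0.04,"x":-0.004,"y":0.001,"z":0.015,"yaw":0},{"grip":0.04,"x":-0.004,"y":0.001,"z":0.035,"yaw":0},{"grip":0.04,"x":-0.004,"y":0.001,"z":0.055,"yaw":0},{"grip":0.04,"x":-0.004,"y":0.001,"z":0.072,"yaw":0},{"grip":0.04,"x":-0.004,"y":0.001,"z":0.079,"yaw":0}]' >/dev/null;python3 st.py
python3 -m crank '[{"grip":0.04,"x":0,"y":0,"z":0.006,"yaw":0},{"grip":0.04,"x":0,"y":0,"z":0.015,"yaw":0},{"grip":0.04,"x":0,"y":0,"z":0.024,"yaw":0},{"grip":0.04,"x":0,"y":0,"z":0.033,"yaw":0},{"grip":0.04,"x":0,"y":0,"z":0.04,"yaw":0}]' >/dev/null;python3 st.py
python3 -m crank '[{"grip":0.04,"x":0,"y":0,"z":0.002,"yaw":0},{"grip":0.04,"x":0,"y":0,"z":0.004,"yaw":0},{"grip":0.04,"x":0,"y":0,"z":0.006,"yaw":0},{"grip":0.04,"x":0,"y":0,"z":0.008,"yaw":0},{"grip":0.04,"x":0,"y":0,"z":0.01,"yaw":0}]' >/dev/null;python3 st.py
```

```text
T [-0.01  -0.056 -0.003] F [-0.44  0.32 -0.65] z [ 534.5 -307.1   68.4] w 53.39 f 20.0 t 41.67
T [-0.019 -0.077 -0.067] F [-0.18  0.48 -0.48] z [ 536.3 -309.5   30.4] w 53.48 f 20.0 t 42.08
T [ 0.473  0.128 -0.016] F [-0.22  2.07 20.54] z [ 538.4 -310.4   23.9] w 53.32 f 20.0 t 42.5
```

```bash
python3 -m crank '[{"grip":0.04,"x":0,"y":0,"z":-0.002,"yaw":0},{"grip":0.068,"x":0,"y":0,"z":-0.002,"yaw":0},{"grip":0.068,"x":0,"y":0,"z":-0.002,"yaw":0},{"grip":0.068,"x":0,"y":0,"z":-0.002,"yaw":0},{"grip":0.068,"x":0,"y":0,"z":-0.002,"yaw":0}]' >/dev/null;python3 st.py
python3 -m crank '[{"grip":0.068,"x":0,"y":0,"z":0,"yaw":0},{"grip":0.068,"x":0,"y":0,"z":-0.01,"yaw":0},{"grip":0.068,"x":0,"y":0,"z":-0.03,"yaw":0},{"grip":0.068,"x":0,"y":0,"z":-0.06,"yaw":0},{"grip":0.068,"x":0,"y":0,"z":-0.1,"yaw":0}]' >/dev/null;python3 st.py
python3 -m crank '[{"grip":0.068,"x":0.02,"y":-0.005,"z":-0.02,"yaw":0},{"grip":0.068,"x":0.05,"y":-0.013,"z":-0.03,"yaw":-0.02},{"grip":0.068,"x":0.085,"y":-0.022,"z":-0.03,"yaw":-0.04},{"grip":0.068,"x":0.12,"y":-0.032,"z":-0.03,"yaw":-0.05},{"grip":0.068,"x":0.155,"y":-0.042,"z":-0.03,"yaw":-0.065}]' >/dev/null
python3 plan.py 3 470.5 386.5 150 90; python3 -c "
from h import *
a=snap('top','x.png',(400,150,120,110),3.5);b=snap('scene','x.png',(60,190,160,130),2.2)
o=np.zeros((390,780,3),np.uint8);o[:385,:420]=a;o[:b.shape[0],425:425+b.shape[1]]=b
cv2.imwrite('pics/t12.png',o[...,::-1])"
```

```text
T [-0.017 -0.089  0.008] F [ 0.03  0.18 -0.57] z [ 536.2 -309.5   22.8] w 67.72 f 0.0 t 42.92
T [-0.051 -0.109  0.016] F [ 0.64  0.32 -0.44] z [ 534.7 -308.6  122.1] w 68.15 f 0.0 t 43.33
now [ 535.5 -147.7  154.2   78.8] q [-17.  19.  97.   0.  65.  -5.] t 43.75 w 68.0 f 0.0 F [1.2 0.8 0.2]
[np.float64(0.1705), np.float64(-0.0558), np.float64(0.0014), np.float64(-0.0651)]
[np.float64(0.1737), np.float64(-0.0446), np.float64(0.0014), np.float64(-0.0651)]
[np.float64(0.1763), np.float64(-0.0332), np.float64(0.0014), np.float64(-0.0651)]
```

View pics/t12.png

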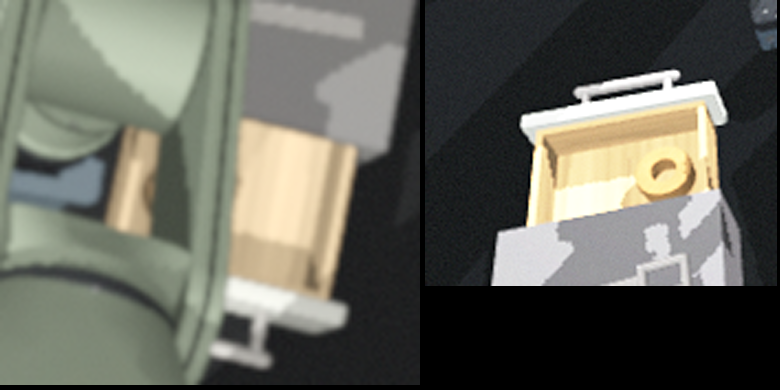

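```bash
python3 -c "
from h import *
for z in (34,44): print(p2w('scene',168.6,268.2,z))
q=lambda u,v,z:p2w('scene',60+(u-425)/2.2,190+v/2.2,z)
print('boxedge',q(497,232,85),q(722,192,85)); print('panel inner top',q(541,136,63),q(705,103,63)); print('handle',q(576,92,47),q(678,75,47))"
python3 -m crank '[{"grip":0.085,"x":0.035,"y":-0.012,"z":0,"yaw":-0.01},{"grip":0.085,"x":0.07,"y":-0.023,"z":0,"yaw":-0.025},{"grip":0.085,"x":0.105,"y":-0.034,"z":0,"yaw":-0.04},{"grip":0.085,"x":0.14,"y":-0.046,"z":0,"yaw":-0.055},{"grip":0.085,"x":0.17,"y":-0.056,"z":0,"yaw":-0.065}]' >/dev/null
python3 -m crank '[{"grip":0.085,"x":0.035,"y":-0.009,"z":0,"yaw":-0.01},{"grip":0.085,"x":0.07,"y":-0.018,"z":0,"yaw":-0.025},{"grip":0.085,"x":0.105,"y":-0.027,"z":0,"yaw":-0.04},{"grip":0.085,"x":0.14,"y":-0.036,"z":0,"yaw":-0.055},{"grip":0.085,"x":0.174,"y":-0.0446,"z":0,"yaw":-0.065}]' >/dev/null
python3 -m crank '[{"grip":0.085,"x":0.035,"y":-0.007,"z":0,"yaw":-0.01},{"grip":0.085,"x":0.07,"y":-0.013,"z":0,"yaw":-0.025},{"grip":0.085,"x":0.105,"y":-0.02,"z":0,"yaw":-0.04},{"grip":0.085,"x":0.14,"y":-0.027,"z":0,"yaw":-0.055},{"grip":0.085,"x":0.172,"y":-0.033,"z":0,"yaw":-0.065}]' >/dev/null
python3 -c "
from h import *
for i in range(5): grab_frame('top')"; python3 plan.py 1 470.5 386.5 14 90;python3 det.py|head -3
```

```text
[ 534.4 -309.4   34. ]
[ 541.3 -308.6   44. ]
boxedge [ 558.3 -449.9   85. ] [ 615.1 -265.2   85. ]
panel inner top [ 457.8 -400.1   63. ] [ 496.6 -248.6   63. ]
handle [ 407.4 -360.8   47. ] [ 436.5 -262.4   47. ]
now [470.4 379.9 153.   90. ] q [38. 23. 90. -0. 67. 38.] t 45.35 w 85.3 f 0.0 F [-0.6 -0.4 -0.1]
[np.float64(0.0066), np.float64(0.0001), np.float64(0.139), np.float64(-0.0001)]
scene [408.2 152. ] 365 [479.2 383.3]
scene [393.2 175. ] 428 [531.  294.1]
scene [448.8 186.2] 147 [633.3 399.5]
```

```bash
python3 -m crank '[{"grip":0.085,"x":0.007,"y":0,"z":0.01,"yaw":0},{"grip":0.085,"x":0.007,"y":0,"z":0.03,"yaw":0},{"grip":0.085,"x":0.007,"y":0,"z":0.05,"yaw":0},{"grip":0.085,"x":0.007,"y":0,"z":0.07,"yaw":0},{"grip":0.085,"x":0.007,"y":0,"z":0.085,"yaw":0}]' >/dev/null;python3 st.py
python3 -m crank '[{"grip":0.085,"x":0,"y":0,"z":0.012,"yaw":0},{"grip":0.085,"x":0,"y":0,"z":0.025,"yaw":0},{"grip":0.085,"x":0,"y":0,"z":0.038,"yaw":0},{"grip":0.085,"x":0,"y":0,"z":0.048,"yaw":0},{"grip":0.085,"x":0,"y":0,"z":0.054,"yaw":0}]' >/dev/null;python3 st.py
python3 -m crank '[{"grip":0.04,"x":0,"y":0,"z":0,"yaw":0},{"grip":0.04,"x":0,"y":0,"z":0,"yaw":0},{"grip":0.04,"x":0,"y":0,"z":0,"yaw":0},{"grip":0.04,"x":0,"y":0,"z":0,"yaw":0},{"grip":0.04,"x":0,"y":0,"z":0,"yaw":0}]' 20 >/dev/null;python3 st.py
python3 -m crank '[{"grip":0.04,"x":0,"y":0,"z":0,"yaw":0},{"grip":0.04,"x":0,"y":0,"z":0,"yaw":0},{"grip":0.04,"x":0,"y":0,"z":0,"yaw":0},{"grip":0.04,"x":0,"y":0,"z":0,"yaw":0},{"grip":0.04,"x":0,"y":0,"z":0,"yaw":0}]' >/dev/null;python3 st.py
```

```text
T [-0.056 -0.087  0.017] F [-0.43 -0.13 -0.24] z [469.7 386.5  65.8] w 84.93 f 0.0 t 45.87
T [ 0.024 -0.117 -0.002] F [-0.35 -0.    0.34] z [469.8 386.7  12.3] w 84.89 f 0.0 t 46.28
T [-0.075 -0.072 -0.007] F [-0.04 -0.27  0.26] z [470.6 388.   14.7] w 54.8 f 2.3 t 46.7
T [-0.148 -0.076 -0.004] F [-0.56 -0.75  5.86] z [470.6 388.1  14.7] w 53.4 f 20.0 t 47.12
```

```bash
python3 -m crank '[{"grip":0.04,"x":0,"y":0,"z":-0.005,"yaw":0},{"grip":0.04,"x":0,"y":0,"z":-0.017,"yaw":0},{"grip":0.04,"x":0,"y":0,"z":-0.032,"yaw":0},{"grip":0.04,"x":0,"y":0,"z":-0.05,"yaw":0},{"grip":0.04,"x":0,"y":0,"z":-0.07,"yaw":0}]' >/dev/null;python3 st.py
python3 -m crank '[{"grip":0.04,"x":0,"y":0,"z":-0.02,"yaw":0},{"grip":0.04,"x":0,"y":0,"z":-0.04,"yaw":0},{"grip":0.04,"x":0,"y":0,"z":-0.055,"yaw":0},{"grip":0.04,"x":0,"y":0,"z":-0.064,"yaw":0},{"grip":0.04,"x":0,"y":0,"z":-0.067,"yaw":0}]' >/dev/null;python3 st.py; python3 plan.py 4 516.3 -371.4 150 75; python3 det.py|head -3
```

```text
T [-0.039 -0.12   0.043] F [ 0.26 -0.06  0.15] z [469.3 387.1  83.6] w 53.71 f 20.0 t 47.53
T [ 0.016 -0.091 -0.014] F [ 0.77  0.45 -0.52] z [470.6 388.1 152.3] w 53.75 f 20.0 t 47.95
now [470.6 388.1 152.3  90. ] q [38. 23. 90. -0. 67. 38.] t 47.95 w 53.8 f 20.0 F [ 0.8  0.5 -0.5]
[np.float64(-0.1899), np.float64(0.0114), np.float64(0.0006), np.float64(0.0655)]
[np.float64(-0.1887), np.float64(0.0238), np.float64(0.0006), np.float64(0.0655)]
[np.float64(-0.1868), np.float64(0.0361), np.float64(0.0006), np.float64(0.0655)]
[np.float64(-0.184), np.float64(0.0482), np.float64(0.0006), np.float64(0.0655)]
scene [408.2 152. ] 375 [479.4 383.1]
scene [393.2 174.8] 439 [530.4 294.5]
scene [449.3 186.2] 148 [634.1 400.5]
```

```bash
python3 -c "
from h import *
im=grab_frame('scene')
def c(p): u,v=w2p('scene',p); u+=1.5; return im[int(round(v)),int(round(u))], (round(u),round(v))
for n,p in dict(sideA=[490,370,20],topA=[484,370,34],post=[469.5,386.5,70],base=[505,370,12],topB=[484,370,56]).items(): print(n,c(p))
for v in range(140,170,2): print(v,[tuple(int(x) for x in im[v,u]) for u in range(396,424,4)])
o=cv2.imread('pics/s0.png')[...,::-1];print('start')
for v in range(140,170,2): print(v,[tuple(int(x) for x in o[int(v*1.25),int(u*1.25)]) for u in range(396,424,4)])"
```

```text
sideA (array([151,  87,  53], dtype=uint8), (408, 155))
topA (array([167, 165, 169], dtype=uint8), (408, 150))
post (array([156, 154, 152], dtype=uint8), (412, 135))
base (array([164, 100,  59], dtype=uint8), (411, 160))
topB (array([168, 165, 165], dtype=uint8), (410, 144))
140 [(24, 30, 30), (42, 45, 45), (20, 22, 27), (35, 37, 37), (175, 172, 173), (28, 31, 32), (27, 30, 29)]
142 [(29, 32, 34), (50, 40, 32), (94, 60, 41), (116, 97, 84), (172, 170, 169), (26, 30, 33), (28, 30, 29)]
144 [(40, 43, 43), (186, 110, 68), (103, 61, 42), (131, 116, 111), (165, 162, 162), (91, 61, 45), (32, 31, 36)]
146 [(146, 90, 57), (181, 110, 69), (149, 87, 54), (140, 136, 136), (147, 138, 132), (110, 61, 42), (37, 33, 32)]
148 [(182, 110, 65), (173, 103, 63), (179, 108, 69), (155, 155, 158), (128, 103, 96), (111, 65, 42), (93, 58, 38)]
150 [(177, 102, 61), (168, 100, 64), (177, 105, 63), (167, 165, 169), (117, 72, 45), (107, 64, 42), (116, 68, 43)]
152 [(160, 93, 56), (169, 97, 60), (171, 103, 63), (157, 138, 140), (102, 62, 34), (113, 68, 45), (113, 66, 41)]
154 [(121, 74, 45), (180, 109, 64), (107, 
[... 1799 characters left out ...]
 126, 80), (172, 132, 84), (110, 68, 44), (114, 66, 40)]
158 [(47, 35, 29), (89, 54, 32), (114, 68, 43), (105, 63, 37), (108, 67, 42), (135, 79, 49), (106, 61, 38)]
160 [(10, 21, 26), (72, 41, 26), (102, 61, 44), (107, 64, 42), (110, 68, 44), (144, 86, 55), (51, 35, 26)]
162 [(163, 103, 67), (35, 32, 32), (84, 50, 32), (81, 48, 28), (96, 56, 37), (70, 43, 31), (23, 26, 28)]
164 [(255, 222, 132), (107, 66, 44), (31, 35, 36), (35, 32, 33), (40, 31, 30), (27, 28, 32), (29, 29, 33)]
166 [(212, 141, 79), (255, 233, 138), (8, 19, 28), (29, 34, 34), (21, 23, 28), (28, 31, 30), (25, 30, 28)]
168 [(165, 108, 64), (243, 170, 98), (255, 200, 117), (18, 24, 28), (41, 48, 48), (35, 42, 43), (25, 29, 30)]
```

```bash
python3 -m crank '[{"grip":0.04,"x":-0.02,"y":0.002,"z":0,"yaw":0.01},{"grip":0.04,"x":-0.06,"y":0.004,"z":0,"yaw":0.02},{"grip":0.04,"x":-0.1,"y":0.006,"z":0,"yaw":0.035},{"grip":0.04,"x":-0.14,"y":0.009,"z":0,"yaw":0.05},{"grip":0.04,"x":-0.18,"y":0.011,"z":0,"yaw":0.065}]' >/dev/null
python3 -m crank '[{"grip":0.04,"x":-0.039,"y":0.005,"z":0,"yaw":0.01},{"grip":0.04,"x":-0.078,"y":0.01,"z":0,"yaw":0.025},{"grip":0.04,"x":-0.117,"y":0.015,"z":0,"yaw":0.04},{"grip":0.04,"x":-0.156,"y":0.02,"z":0,"yaw":0.055},{"grip":0.04,"x":-0.19,"y":0.024,"z":0,"yaw":0.065}]' >/dev/null
python3 -m crank '[{"grip":0.04,"x":-0.039,"y":0.008,"z":0,"yaw":0.01},{"grip":0.04,"x":-0.078,"y":0.016,"z":0,"yaw":0.025},{"grip":0.04,"x":-0.117,"y":0.024,"z":0,"yaw":0.04},{"grip":0.04,"x":-0.156,"y":0.03,"z":0,"yaw":0.055},{"grip":0.04,"x":-0.187,"y":0.036,"z":0,"yaw":0.065}]' >/dev/null
python3 -m crank '[{"grip":0.04,"x":-0.037,"y":0.01,"z":0,"yaw":0.01},{"grip":0.04,"x":-0.074,"y":0.02,"z":0,"yaw":0.025},{"grip":0.04,"x":-0.111,"y":0.03,"z":0,"yaw":0.04},{"grip":0.04,"x":-0.15,"y":0.04,"z":0,"yaw":0.055},{"grip":0.04,"x":-0.184,"y":0.048,"z":0,"yaw":0.065}]' >/dev/null
python3 -c "
from h import *
for i in range(6): grab_frame('scene')"; python3 plan.py 1 516.3 -371.4 70 75
```

```text
now [ 515.2 -361.9  150.    75.1] q [-36.  25.  87.   0.  68. -21.] t 50.07 w 53.2 f 20.0 F [-0.5  0.5 -0.6]
[np.float64(-0.0088), np.float64(0.0035), np.float64(0.08), np.float64(0.0024)]
```

```bash
python3 -m crank '[{"grip":0.04,"x":-0.009,"y":0.003,"z":0.015,"yaw":0},{"grip":0.04,"x":-0.009,"y":0.003,"z":0.035,"yaw":0},{"grip":0.04,"x":-0.009,"y":0.003,"z":0.055,"yaw":0},{"grip":0.04,"x":-0.009,"y":0.003,"z":0.072,"yaw":0},{"grip":0.04,"x":-0.009,"y":0.003,"z":0.08,"yaw":0}]' >/dev/null;python3 st.py
python3 -m crank '[{"grip":0.04,"x":0,"y":0,"z":0.006,"yaw":0},{"grip":0.04,"x":0,"y":0,"z":0.015,"yaw":0},{"grip":0.04,"x":0,"y":0,"z":0.024,"yaw":0},{"grip":0.04,"x":0,"y":0,"z":0.033,"yaw":0},{"grip":0.04,"x":0,"y":0,"z":0.04,"yaw":0}]' >/dev/null;python3 st.py
python3 -m crank '[{"grip":0.04,"x":0,"y":0,"z":0.001,"yaw":0},{"grip":0.04,"x":0,"y":0,"z":0.003,"yaw":0},{"grip":0.04,"x":0,"y":0,"z":0.005,"yaw":0},{"grip":0.04,"x":0,"y":0,"z":0.005,"yaw":0},{"grip":0.04,"x":0,"y":0,"z":0.005,"yaw":0}]' >/dev/null;python3 st.py
```

```text
T [-0.038 -0.1   -0.007] F [-0.77  0.9  -0.22] z [ 515.2 -370.1   68.7] w 53.12 f 20.0 t 50.48
T [-0.016 -0.082 -0.011] F [ 0.37 -0.17 -1.04] z [ 516.3 -372.7   30.4] w 53.78 f 20.0 t 50.9
T [-0.049 -0.108  0.007] F [-0.41 -0.28  0.12] z [ 516.4 -373.    26.3] w 53.43 f 20.0 t 51.32
```

```bash
python3 -m crank '[{"grip":0.04,"x":0,"y":0,"z":0.001,"yaw":0},{"grip":0.068,"x":0,"y":0,"z":0.002,"yaw":0},{"grip":0.068,"x":0,"y":0,"z":0.002,"yaw":0},{"grip":0.068,"x":0,"y":0,"z":0.002,"yaw":0},{"grip":0.068,"x":0,"y":0,"z":0.002,"yaw":0}]' >/dev/null;python3 st.py
python3 -m crank '[{"grip":0.068,"x":0,"y":0,"z":0,"yaw":0},{"grip":0.068,"x":0,"y":0,"z":-0.01,"yaw":0},{"grip":0.068,"x":0,"y":0,"z":-0.03,"yaw":0},{"grip":0.068,"x":0,"y":0,"z":-0.06,"yaw":0},{"grip":0.068,"x":0,"y":0,"z":-0.1,"yaw":0}]' >/dev/null;python3 st.py
python3 -m crank '[{"grip":0.0,"x":0,"y":-0.03,"z":-0.01,"yaw":0},{"grip":0.0,"x":0,"y":-0.06,"z":-0.02,"yaw":0},{"grip":0.0,"x":0,"y":-0.09,"z":-0.03,"yaw":0},{"grip":0.0,"x":0,"y":-0.12,"z":-0.03,"yaw":0},{"grip":0.0,"x":0,"y":-0.15,"z":-0.03,"yaw":0}]' >/dev/null;python3 st.py
python3 -c "
from h import *
im=grab_frame('scene');h=cv2.cvtColor(im,cv2.COLOR_RGB2HSV)
for p in ([538,-309.5],[516.4,-373]):
  print([[tuple(int(x) for x in im[tuple(np.round(w2p('scene',[p[0]+dx,p[1]+dy,44])).astype(int)[::-1])]) for dx,dy in ((0,0),(-20,0),(20,0),(0,-20),(0,20),(-34,0),(0,34))]])"
```

```text
T [ 0.008 -0.097 -0.048] F [-0.53 -0.35 -0.34] z [ 516.4 -372.9   24.2] w 68.26 f 0.0 t 51.73
T [-0.126 -0.141 -0.047] F [ 1.69 -0.5  -0.52] z [ 514.8 -371.6  123.2] w 67.92 f 0.0 t 52.15
T [-0.034 -0.039  0.031] F [-0.26 -0.25  0.1 ] z [ 370.5 -334.1  155.6] w 37.3 f 0.0 t 52.57
[[(208, 167, 112), (254, 241, 171), (254, 240, 168), (254, 240, 169), (254, 234, 162), (249, 231, 172), (246, 226, 165)]]
[[(154, 118, 73), (254, 241, 170), (255, 245, 176), (253, 235, 159), (254, 242, 172), (251, 235, 180), (242, 218, 157)]]
```

```bash
python3 plan.py 1 368 -297 60 75
```

```text
now [ 364.3 -331.1  154.8   75.1] q [-44.  13. 104.  -0.  63. -29.] t 52.62 w 33.7 f 0.0 F [-5.8  4.5  0.2]
[np.float64(0.0339), np.float64(-0.0052), np.float64(0.0948), np.float64(0.0015)]
```

```bash
python3 -m crank '[{"grip":0.0,"x":0.01,"y":0,"z":0.01,"yaw":0},{"grip":0.0,"x":0.02,"y":0,"z":0.03,"yaw":0},{"grip":0.0,"x":0.034,"y":-0.001,"z":0.06,"yaw":0},{"grip":0.0,"x":0.034,"y":-0.001,"z":0.085,"yaw":0},{"grip":0.0,"x":0.034,"y":-0.001,"z":0.095,"yaw":0}]' >/dev/null
python3 -m crank '[{"grip":0.0,"x":0,"y":0,"z":0.005,"yaw":0},{"grip":0.0,"x":0,"y":0,"z":0.015,"yaw":0},{"grip":0.0,"x":0,"y":0,"z":0.025,"yaw":0},{"grip":0.0,"x":0,"y":0,"z":0.031,"yaw":0},{"grip":0.0,"x":0,"y":0,"z":0.031,"yaw":0}]' >/dev/null
python3 -m crank '[{"grip":0.0,"x":0,"y":0,"z":0,"yaw":0},{"grip":0.0,"x":0,"y":0,"z":0,"yaw":0},{"grip":0.0,"x":0,"y":0,"z":0,"yaw":0},{"grip":0.0,"x":0,"y":0,"z":0,"yaw":0},{"grip":0.0,"x":0,"y":0,"z":0,"yaw":0}]' >/dev/null;python3 st.py
```

```text
T [-0.05  -0.014  0.048] F [-0.52  0.22 -1.23] z [ 379.3 -301.3   28.4] w 0.57 f 0.0 t 53.87
```

```bash
python3 -m crank '[{"grip":0.0,"x":0,"y":0.006,"z":0,"yaw":0},{"grip":0.0,"x":0,"y":0.014,"z":0,"yaw":0},{"grip":0.0,"x":0,"y":0.022,"z":0,"yaw":0},{"grip":0.0,"x":0,"y":0.03,"z":0,"yaw":0},{"grip":0.0,"x":0,"y":0.038,"z":0,"yaw":0}]' >/dev/null;python3 st.py
python3 -m crank '[{"grip":0.0,"x":0,"y":0.008,"z":0,"yaw":0},{"grip":0.0,"x":0,"y":0.016,"z":0,"yaw":0},{"grip":0.0,"x":0,"y":0.024,"z":0,"yaw":0},{"grip":0.0,"x":0,"y":0.032,"z":0,"yaw":0},{"grip":0.0,"x":0,"y":0.04,"z":0,"yaw":0}]' >/dev/null;python3 st.py
python3 -m crank '[{"grip":0.0,"x":0,"y":0.008,"z":0,"yaw":0},{"grip":0.0,"x":0,"y":0.016,"z":0,"yaw":0},{"grip":0.0,"x":0,"y":0.024,"z":0,"yaw":0},{"grip":0.0,"x":0,"y":0.032,"z":0,"yaw":0},{"grip":0.0,"x":0,"y":0.04,"z":0,"yaw":0}]' >/dev/null;python3 st.py
```

```text
T [-0.084  0.164  0.007] F [-1.44 -0.57  1.05] z [ 416.4 -311.1   27.9] w 0.4 f 0.7 t 54.28
T [-0.1    0.183 -0.029] F [-1.74 -0.17 -0.27] z [ 455.2 -321.3   27.9] w 0.58 f 0.7 t 54.7
T [-0.147  0.171  0.013] F [-0.93 -0.45  0.29] z [ 493.9 -331.7   28. ] w 0.25 f 0.7 t 55.12
```

```bash
python3 -m crank '[{"grip":0.0,"x":0,"y":0.004,"z":0,"yaw":0},{"grip":0.0,"x":0,"y":0.008,"z":0,"yaw":0},{"grip":0.0,"x":0,"y":0.012,"z":0,"yaw":0},{"grip":0.0,"x":0,"y":0.015,"z":0,"yaw":0},{"grip":0.0,"x":0,"y":0.017,"z":0,"yaw":0}]' >/dev/null;python3 st.py
python3 -m crank '[{"grip":0.0,"x":0,"y":0.002,"z":0,"yaw":0},{"grip":0.0,"x":0,"y":0.004,"z":0,"yaw":0},{"grip":0.0,"x":0,"y":0.006,"z":0,"yaw":0},{"grip":0.0,"x":0,"y":0.007,"z":0,"yaw":0},{"grip":0.0,"x":0,"y":0.007,"z":0,"yaw":0}]' >/dev/null;python3 st.py
```

```text
T [-0.174  0.122 -0.003] F [-1.39 -0.28  0.19] z [ 509.9 -335.9   28.1] w 0.4 f 0.6 t 55.53
T [-0.032 -0.079 -0.019] F [0.32 0.08 0.03] z [ 516.7 -337.7   28.1] w 0.2 f 0.1 t 55.95
```

```bash
python3 -m crank '[{"grip":0.0,"x":0,"y":0.001,"z":0,"yaw":0},{"grip":0.0,"x":0,"y":0.002,"z":0,"yaw":0},{"grip":0.0,"x":0,"y":0.003,"z":0,"yaw":0},{"grip":0.0,"x":0,"y":0.004,"z":0,"yaw":0},{"grip":0.0,"x":0,"y":0.005,"z":0,"yaw":0}]' >/dev/null;python3 st.py
python3 -m crank '[{"grip":0.0,"x":0,"y":0.001,"z":0,"yaw":0},{"grip":0.0,"x":0,"y":0.002,"z":0,"yaw":0},{"grip":0.0,"x":0,"y":0.003,"z":0,"yaw":0},{"grip":0.0,"x":0,"y":0.004,"z":0,"yaw":0},{"grip":0.0,"x":0,"y":0.004,"z":0,"yaw":0}]' >/dev/null;python3 st.py
```

```text
T [-0.018  0.126  0.01 ] F [-0.31  0.39 -0.59] z [ 521.2 -338.9   28.1] w 0.22 f 0.5 t 56.37
T [ 0.134  1.544 -0.08 ] F [-8.57  0.53  7.05] z [ 521.8 -339.    28. ] w 0.65 f 4.8 t 56.78
```

```bash
python3 -m crank '[{"grip":0.0,"x":0,"y":0.001,"z":0,"yaw":0},{"grip":0.0,"x":0,"y":0.001,"z":0,"yaw":0},{"grip":0.0,"x":0,"y":0.001,"z":0,"yaw":0},{"grip":0.0,"x":0,"y":0.001,"z":0,"yaw":0},{"grip":0.0,"x":0,"y":0.001,"z":0,"yaw":0}]' >/dev/null;python3 st.py
python3 -m crank '[{"grip":0.0,"x":0,"y":-0.01,"z":0,"yaw":0},{"grip":0.0,"x":0,"y":-0.03,"z":0,"yaw":0},{"grip":0.0,"x":0,"y":-0.06,"z":0,"yaw":0},{"grip":0.0,"x":0,"y":-0.09,"z":0,"yaw":0},{"grip":0.0,"x":0,"y":-0.12,"z":0,"yaw":0}]' >/dev/null
python3 -m crank '[{"grip":0.0,"x":0,"y":-0.02,"z":-0.03,"yaw":0},{"grip":0.0,"x":-0.02,"y":-0.02,"z":-0.06,"yaw":0},{"grip":0.0,"x":-0.05,"y":-0.02,"z":-0.09,"yaw":0},{"grip":0.0,"x":-0.08,"y":-0.02,"z":-0.12,"yaw":0},{"grip":0.0,"x":-0.1,"y":-0.02,"z":-0.15,"yaw":0}]' >/dev/null;python3 st.py; python3 det.py
python3 -c "
from h import *
im=grab_frame('scene')
# brightness along the drawer axis (top of the front panel, z=62), to see where white panel ends and grey box begins
for d in range(60,150,6):
  p=[422+.962*d,-311.6-.27*d];u,v=np.round(w2p('scene',[p[0]+8,p[1]+30,66])).astype(int);print(d,im[v,u].tolist(),end=' ')
# tray: white mask corners
for c in('top','scene'):
  im=grab_frame(c);m=(im.min(2)>150).astype(np.uint8);n,l,s,ct=cv2.connectedComponentsWithStats(m)
  for i in range(1,n):
    p=p2w(c,*ct[i],12)
    if s[i][4]>150 and 350<p[0]<760 and 0<p[1]<350: print(c,s[i],p)
"
```

```text
T [ 0.144  1.856 -0.094] F [-12.16   1.45   7.32] z [ 521.8 -339.    28. ] w 0.73 f 5.9 t 57.2
T [-0.087 -0.142  0.031] F [ 0.7  -0.99 -0.6 ] z [ 364.8 -402.7  179.8] w 0.81 f 0.0 t 58.03
scene [408.1 152. ] 379 [479.3 383.1]
scene [393.2 175.1] 426 [531.2 294. ]
scene [448.8 186.1] 147 [633.2 399.4]
scene [455.2 181.6] 43 [629.1 425.1]
scene [242.6 245.3] 253 [ 544.6 -144. ]
scene [285.4 243.1] 328 [586.8 -54.4]
scene [298.7 265.9] 190 [655.6 -55. ]
scene [254.6 275.7] 84 [ 630.9 -151.4]
scene [258.3 290.9] 96 [ 668.2 -159.1]
top [390.2 154.4] 147 [ 684.8 -156.5]
top [354.9 164. ] 97 [658.6 -57.5]
top [185.7 178. ] 286 [625.8 409.3]
top [389.4 176.9] 102 [ 620.4 -151.4]
top [355.5 188.6] 208 [589. -57.]
top [388.6 193.9] 112 [ 572.8 -147. ]
top [388.3 208.6] 57 [ 532.2 -144.4]
60 [36, 42, 41] 66 [33, 40, 42] 72 [32, 37, 41] 78 [37, 42, 42] 84 [33, 37, 41] 90 [32, 38, 42] 96 [36, 41, 42] 102 [35, 37, 40] 108 [37, 41, 41] 114 [35, 37, 44] 120 [22, 26, 28] 126 [255, 255, 255] 132 [242, 242, 240] 138 [50, 50, 53] 144 [29, 35, 36] top [ 229  168   74   61 3216] [568.2 186.7  12. ]
scene [ 325  166   88   70 3128] [569.1 185.6  12. ]
scene [ 429  204   35   50 1169] [728.6 308.6  12. ]
scene [ 374  228   41   55 1626] [735.2 148.7  12. ]
```

```bash
python3 -c "
from h import *
for c in('top','scene'):
  im=grab_frame(c)
  for off in (-40,40):
    print(c,off)
    for d in range(70,220,5):
      p=[422+.962*d+.27*off,-311.6-.27*d+.962*off];u,v=np.round(w2p(c,[*p,75])).astype(int);print(d,int(im[v,u].mean()),(im[v,u].max()-im[v,u].min()),end=' | ')
    print()
im=grab_frame('top');cv2.imwrite('pics/f.png',im)
print(w2p('top',[590,-357,85]))
for v in range(165,225,3): print(v,[int(x) for x in im[v,440:500:5].mean(1)])"
```

```text
top -40
70 47 2 | 75 46 1 | 80 44 2 | 85 47 2 | 90 47 3 | 95 44 2 | 100 49 1 | 105 153 8 | 110 218 8 | 115 199 8 | 120 83 2 | 125 81 3 | 130 105 4 | 135 117 6 | 140 183 7 | 145 203 7 | 150 221 8 | 155 247 8 | 160 246 8 | 165 217 10 | 170 159 6 | 175 164 4 | 180 167 5 | 185 166 4 | 190 166 3 | 195 166 4 | 200 166 3 | 205 166 4 | 210 165 3 | 215 165 3 | 
top 40
70 47 2 | 75 46 2 | 80 50 2 | 85 49 2 | 90 48 3 | 95 47 1 | 100 54 0 | 105 181 8 | 110 218 7 | 115 187 6 | 120 131 6 | 125 94 4 | 130 118 4 | 135 164 6 | 140 173 7 | 145 190 7 | 150 221 7 | 155 247 7 | 160 247 8 | 165 238 8 | 170 168 9 | 175 165 4 | 180 166 5 | 185 166 5 | 190 167 4 | 195 167 4 | 200 166 5 | 205 166 5 | 210 166 5 | 215 167 4 | 
scene -40
70 40 7 | 75 42 5 | 80 34 6 | 85 42 7 | 90 40 5 | 95 37 7 | 100 42 8 | 105 34 6 | 110 39 4 | 115 36 5 | 120 38 5 | 125 35 4 | 130 241 1 | 135 245 3 | 140 173 4 | 145 34 7 | 150 33 7 | 155 255 0 | 160 255 0 | 165 221 4 | 170 223 4 | 175 227 3 | 180 222 4 | 185 221 2 | 190 219 3 | 195 223 3 | 200 223 4 | 205 225 3 | 210 224 3 | 215 223 2 | 
scene 40
70 37 6 | 75 42 9 | 80 39 7 | 8
[... 834 characters left out ...]
, 165, 166]
189 [104, 183, 209, 191, 216, 228, 247, 248, 245, 236, 196, 159]
192 [48, 51, 117, 150, 182, 215, 216, 222, 239, 247, 246, 239]
195 [48, 49, 158, 55, 47, 115, 187, 212, 214, 215, 237, 248]
198 [49, 61, 184, 57, 50, 51, 47, 89, 174, 183, 211, 215]
201 [46, 94, 223, 205, 143, 68, 45, 46, 141, 66, 115, 197]
204 [49, 46, 75, 166, 218, 215, 169, 93, 178, 48, 45, 49]
207 [46, 48, 47, 48, 54, 130, 207, 221, 201, 93, 46, 48]
210 [48, 49, 49, 49, 49, 49, 50, 105, 192, 148, 46, 47]
213 [48, 47, 46, 49, 47, 49, 46, 46, 47, 47, 48, 46]
216 [47, 47, 49, 47, 49, 50, 46, 46, 46, 47, 47, 48]
219 [48, 48, 49, 48, 47, 48, 45, 45, 46, 49, 47, 48]
222 [48, 48, 48, 46, 47, 47, 47, 47, 48, 47, 47, 47]
```

```bash
python3 -c "
from workcell import *
print(job_done())"
```

```text
the job is handed in; nothing more can be done
None
```

The job is handed in, but no verdict came back. By my last camera checks, all eight bungs are in the near crate, the empty tray is back on its tile, and both tape rolls are flat in the drawer, which is shut.

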